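# Put the washed sampling set away

## Task

Put the washed sampling set away: hang the scoop trays from the draining rack on the hook, the largest first and then by falling size, each pushed fully back so that it nests in the one hung before it, and close each canister that has a lid with the lid of its own size, fully seated. Any tray or lid may be missing; leave the jar, the carton and the wash bottle where they are.

Things in the scene. Friction and masses are not known exactly. Their poses are not given: they have to be found in the camera images.
- rack_floor (a point): Aluminium draining rack, 190 x 150 mm, fixed. Point: centre of its floor, 8 mm above the table. Four slots along its x axis at x = -66, -22, 22, 66 mm, parted by upright plates 140 mm wide, 4 mm thick, rising 32 mm above the floor. Each tray stands upright in a slot, its open front towards the rack's -x
- hook_root (a point): Steel hook on a fixed stand. Point: where the bar leaves the front face of the post (16 mm thick, 236 mm high), on the bar's axis, 230 mm above the table. The 8 mm bar runs level along this point's -x for 105 mm. A tray hung fully back has its grip point 18 mm above the bar's axis and 10 mm before this point, or 20 mm before the grip point of the larger tray it nests in
- hook_tip (a point): End of the hook: the last 8 mm of the bar turn up at 45 degrees; the point is the centre of the rounded end (radius 4 mm), 113 mm before and 8 mm above the root point, so metal reaches 12 mm above the bar's axis there
- tray_a_grip (a point): Largest steel scoop tray, 120 mm square, 240 g, may be absent: back plate, bottom and sides, 32 mm deep, open at top and front (-x); on top a black grip block 30 mm wide (y), 20 thick (x). Point: grip centre, 173 mm above underside; the block ends 19 mm above it. Eye along x, 16 wide, 28 high, centred 28 mm below it. Rear faces 10 mm behind it, walls reach 22 mm before it
- tray_b_grip (a point): Second largest steel scoop tray, 96 mm square, 190 g, may be absent: back plate, bottom and sides, 32 mm deep, open at top and front (-x); on top a black grip block 30 mm wide (y), 20 thick (x). Point: grip centre, 161 mm above underside; the block ends 19 mm above it. Eye along x, 16 wide, 28 high, centred 28 mm below it. Rear faces 10 mm behind it, walls reach 22 mm before it
- tray_c_grip (a point): Third largest steel scoop tray, 72 mm square, 140 g, may be absent: back plate, bottom and sides, 32 mm deep, open at top and front (-x); on top a black grip block 30 mm wide (y), 20 thick (x). Point: grip centre, 149 mm above underside; the block ends 19 mm above it. Eye along x, 16 wide, 28 high, centred 28 mm below it. Rear faces 10 mm behind it, walls reach 22 mm before it
- tray_d_grip (a point): Smallest steel scoop tray, 50 mm square, 100 g, may be absent: back plate, bottom and sides, 32 mm deep, open at top and front (-x); on top a black grip block 30 mm wide (y), 20 thick (x). Point: grip centre, 138 mm above underside; the block ends 19 mm above it. Eye along x, 16 wide, 28 high, centred 28 mm below it. Rear faces 10 mm behind it, walls reach 22 mm before it
- can_small_mouth (a point): The small open metal canister, loose, standing on the table: 60 mm outside diameter, 60 mm high, 3 mm wall. Point: centre of its mouth at rim height; z up
- lid_small_knob (a point): Lid of the small canister; may be absent, the canister then stays open. Grey disc 60 mm across, 8 thick, over a white plug 49 mm across, 8 deep, that enters the mouth; on top a knob 22 mm across, 36 high. Point: on the knob's axis, 38 mm above the plug's underside, 22 mm above the disc, 14 mm below the knob's top; z up. Seated, it is 30 mm above the canister's mouth
- can_medium_mouth (a point): The medium open metal canister, loose, standing on the table: 72 mm outside diameter, 70 mm high, 3 mm wall. Point: centre of its mouth at rim height; z up
- lid_medium_knob (a point): Lid of the medium canister; may be absent, the canister then stays open. Grey disc 72 mm across, 8 thick, over a white plug 61 mm across, 8 deep, that enters the mouth; on top a knob 22 mm across, 36 high. Point: on the knob's axis, 38 mm above the plug's underside, 22 mm above the disc, 14 mm below the knob's top; z up. Seated, it is 30 mm above the canister's mouth
- can_large_mouth (a point): The large open metal canister, loose, standing on the table: 84 mm outside diameter, 80 mm high, 3 mm wall. Point: centre of its mouth at rim height; z up
- lid_large_knob (a point): Lid of the large canister; may be absent, the canister then stays open. Grey disc 84 mm across, 8 thick, over a white plug 73 mm across, 8 deep, that enters the mouth; on top a knob 22 mm across, 36 high. Point: on the knob's axis, 38 mm above the plug's underside, 22 mm above the disc, 14 mm below the knob's top; z up. Seated, it is 30 mm above the canister's mouth
- jar: Glass jar with red cap, bystander, 76 mm diameter, 110 mm high; origin at its underside
- carton: Cardboard carton, bystander, 50 x 70 x 50 mm; origin at its underside
- wash_bottle: White wash bottle, bystander, 56 mm diameter, 140 mm high; origin at its underside
Things that resemble listed ones, but are neither listed nor needed, are in the scene too. What is shaped like the part that bears hook_root but orange or turquoise is not meant.

How it is judged (in metres and radians):
On the way, in this order (a step that is already met when the one before it is completed fails the run):
1. the largest tray (if present) hangs on the hook, pushed fully back (y of tray_a_grip in the frame of hook_root between -0.008 and 0.008 m and z of tray_a_grip in the frame of hook_root between 0.011 and 0.024 m and x of tray_a_grip in the frame of hook_root between -0.095 and -0.005 m and angle between tray_a_grip's own z axis and vertical below 0.17 rad and angle between the x axis of tray_a_grip and the x axis of hook_root, either way round below 0.25 rad and x of tray_a_grip in the frame of hook_root above -0.0165 m), for 0.2 s.
2. the second largest tray (if present) hangs on the hook, pushed fully back (y of tray_b_grip in the frame of hook_root between -0.008 and 0.008 m and z of tray_b_grip in the frame of hook_root between 0.011 and 0.024 m and x of tray_b_grip in the frame of hook_root between -0.095 and -0.005 m and angle between tray_b_grip's own z axis and vertical below 0.17 rad and angle between the x axis of tray_b_grip and the x axis of hook_root, either way round below 0.25 rad and (x of tray_b_grip in the frame of tray_a_grip between -0.0265 and -0.016 m or x of tray_b_grip in the frame of hook_root above -0.0165 m)), for 0.2 s.
3. the third largest tray (if present) hangs on the hook, pushed fully back (y of tray_c_grip in the frame of hook_root between -0.008 and 0.008 m and z of tray_c_grip in the frame of hook_root between 0.011 and 0.024 m and x of tray_c_grip in the frame of hook_root between -0.095 and -0.005 m and angle between tray_c_grip's own z axis and vertical below 0.17 rad and angle between the x axis of tray_c_grip and the x axis of hook_root, either way round below 0.25 rad and (x of tray_c_grip in the frame of tray_b_grip between -0.0265 and -0.016 m or x of tray_c_grip in the frame of tray_a_grip between -0.0265 and -0.016 m or x of tray_c_grip in the frame of hook_root above -0.0165 m)), for 0.2 s.
4. the smallest tray (if present) hangs on the hook, pushed fully back (y of tray_d_grip in the frame of hook_root between -0.008 and 0.008 m and z of tray_d_grip in the frame of hook_root between 0.011 and 0.024 m and x of tray_d_grip in the frame of hook_root between -0.095 and -0.005 m and angle between tray_d_grip's own z axis and vertical below 0.17 rad and angle between the x axis of tray_d_grip and the x axis of hook_root, either way round below 0.25 rad and (x of tray_d_grip in the frame of tray_c_grip between -0.0265 and -0.016 m or x of tray_d_grip in the frame of tray_b_grip between -0.0265 and -0.016 m or x of tray_d_grip in the frame of tray_a_grip between -0.0265 and -0.016 m or x of tray_d_grip in the frame of hook_root above -0.0165 m)), for 0.2 s.
At the end, for the whole second after the job is handed in: Every present tray hangs at rest by its eye, tilted under 10 degrees, the largest within 6 mm of the post, each next within 6 mm of fully back in the one before; every present lid is level and fully down in the canister of its size, which stands upright (all of step 1 and all of step 2 and all of step 3 and all of step 4 and horizontal distance between lid_small_knob and can_small_mouth below 0.006 m and z of lid_small_knob in the frame of can_small_mouth between 0.026 and 0.034 m and angle between each of lid_small_knob, can_small_mouth, lid_medium_knob, can_medium_mouth, lid_large_knob, can_large_mouth's own z axis and vertical below 0.08 rad and horizontal distance between lid_medium_knob and can_medium_mouth below 0.006 m and z of lid_medium_knob in the frame of can_medium_mouth between 0.026 and 0.034 m and horizontal distance between lid_large_knob and can_large_mouth below 0.006 m and z of lid_large_knob in the frame of can_large_mouth between 0.026 and 0.034 m and linear speed of each of tray_a, tray_b, tray_c, tray_d below 0.03 m/s); the robot touches nothing.
It fails at once if the jar is pushed more than 40 mm from its place (distance of jar from where it was at the start of the episode above 0.04 m).
It fails at once if the carton is pushed more than 40 mm from its place (distance of carton from where it was at the start of the episode above 0.04 m).
It fails at once if the wash bottle is pushed more than 40 mm from its place (distance of wash_bottle from where it was at the start of the episode above 0.04 m).
Of tray_a, tray_b, tray_c, tray_d only 3 to 4 are there at a start; the rules pass over those that are not, and their reading is None.
Of lid_small, lid_medium, lid_large only 2 to 3 are there at a start; the rules pass over those that are not, and their reading is None.
At some moment in a run one of lid_small, lid_medium, lid_large, can_small, can_medium, can_large may be knocked a few centimetres aside while the robot is not near it.
Once in a run the grip may slacken for a moment while it holds something.
It also fails if it takes over 210 s, if anything falls off the work surface, if the arm or the gripper's body presses on something with over 40 N, if the wrist force passes 120 N, or if a joint passes its speed limit or range.

## Robot

A 6-joint arm with a two-finger parallel gripper is mounted at the origin on the work surface. World frame = base frame: x ahead of the robot, y to its left, z up, the work surface at z = 0. Lengths are in mm, angles in degrees, forces in N, time in s.
With the tool pointing down it reaches from about 350 to 850 mm from the base axis. Payload 8.1 kg.
Tool frame: the origin (TCP) lies midway between the tips of the shut fingers; the grasp point (between the pads) lies 19 mm behind it (r.grasp_offset is the distance from the TCP to the grasp point, in mm); z points along the fingers, x is the direction in which the jaws open and shut, and the axes are right-handed (so a half turn about z gives the same grasp; the last joint's range is limited). The gripper opens to 85 mm and grips with 20 to 120 N. Pads are 22 mm wide; open, the fingers measure 114 mm over their backs; the gripper's body (76 mm by 85 mm) begins 54 mm behind the grasp point. The pads swing forward as they close: fully open they stand 13 mm farther back than shut.
Start: joints at [-78.977, 7.471, 85.268, -0, 87.261, -4.893], TCP at [164.565, -576.995, 231.292] pointing down, gripper open.
Joint ranges: [-169.43, 169.43], [-51.17, 129.36], [1.28, 143.12], [-76.62, 256.62], [0, 156.53], [-152.29, 152.29]. Speed limits (degrees/s): [136.94, 136.94, 159.86, 180, 180, 180].

## Interface

Orientations are given as [roll, pitch, yaw] about the fixed x, y, z axes, in that order (R = Rz(yaw) Ry(pitch) Rx(roll)).
In Python, from bench import r, optics, hand_in gives the robot as it stands.
- The arm moves only by the shell command python3 -m pendant 'ROWS' [FORCE]. ROWS is JSON, a list of rows, each a list of 5 numbers: the opening, from 0 (shut) to 1 (fully open), then the shift along the tool's x, y, z in mm, then the turn about the tool's z in degrees. A call has 1 to 10 rows; each row shifts and turns the commanded pose from where the row before left it, along the tool's axes as they then stand; what a row does not reach is not made up. A row lasts 1/10 s, in which the tool goes at most 50 mm and 8.59 degrees, less where a joint would pass 70% of its speed; a pose out of reach is approached as far as the arm can. A call with a gripper value outside its range is refused whole. The fingers move at their own pace and stop on an object; FORCE is the grip in N (left out, the last holds). Time passes only in rows, so rows that do not move let the fingers close. It gives the time, the measured TCP pose, the force and the opening at its end, in the units of the state.
- r.sense(): the state, without advancing time (a new reading comes with each control period).
- optics.snapshot(name): name is "scene" or "top"; returns (picture, depth): 480x640x3 uint8, blue, green, red; 480x640 float32, mm along the optical axis (not along the pixel's ray), 0 where there is no reading.
- optics.camera_params(name): a dict with "camera_matrix" (3x3 intrinsics, pixels), "k1" (the pictures are not rectified: a ray, as slopes to the right and down, at radius r is drawn at 1 + k1 r^2 times it, then the intrinsics apply), "eye" and "orientation" of the camera in the world. Camera axes: x right, y down, z forward; pixel columns grow to the right and rows downward; lengths in mm; the calibration is good to about 2 mm. A picture is of the moment at which its call begins. camera_params takes no time and is no camera call.
- hand_in(): hands the job in, once; it reports no verdict.
Trained networks look in the newest picture that a camera, given by its name, has taken for a name from the list of things; names that differ only in an ending like _2 or _b are one class to them, and where a whole thing is asked for, a point or a joint stands for the part that bears it (a point fixed in the world has none). Each returns a list of dicts, best first, with "score" (0 to 1); they miss things now and then, are a little off and sometimes report something else, mostly with a low value. They report only what shows in the picture. A call takes as long as a camera call. They do not tell look-alikes from the thing itself.
- optics.search_frame(camera, query): "at" ([x, y, z] in mm, in world coordinates, good to about 4 mm: the middle of the surface that is visible of it).
The state is a dict: "time": time; "joint_pos": joint angles; "qd": joint speeds; "joint_efforts": joint torques, N m; "tool_pos": TCP position; "tcp_rot": TCP orientation; "ft_force": force on the tool from outside, world axes, zero at the start; "wrist_torque": the same for the moment, N m; "finger_gap": finger opening in mm.
Only numpy, scipy, OpenCV 4.12 (cv2) and the standard library are available. Lean on these libraries where they do the work, as an engineer would, in place of code of your own. Each camera call takes 0.05 s, during which the arm holds its last target. There are 200 camera calls.

## Working session

There is one attempt and no reset: what is moved stays moved. The work goes in short steps, Python scripts to look and compute and a shell command to move; the robot and the scene stay as the last step left them, time stands still between calls to the robot, and variables do not carry over. Pictures are saved under pics/ and viewed, about 12 in all and at most 16, crops included, and the job is handed in when it is done.

```bash
ls; mkdir -p pics; cat > h.py <<'E'
from bench import r, optics, hand_in
import numpy as np, cv2
from scipy.spatial.transform import Rotation as R
def cam(n):
    p=optics.camera_params(n); return p
def rot(p):
    o=np.array(p["orientation"],float)
    return o if o.shape==(3,3) else R.from_euler('xyz',o,degrees=True).as_matrix()
def cloud(n,depth):
    p=cam(n);K=np.array(p["camera_matrix"],float)
    v,u=np.mgrid[0:480,0:640].astype(float)
    xd=(u-K[0,2])/K[0,0];yd=(v-K[1,2])/K[1,1];x,y=xd.copy(),yd.copy()
    for _ in range(8):
        f=1+p["k1"]*(x*x+y*y);x=xd/f;y=yd/f
    P=np.stack([x,y,np.ones_like(x)],-1)*depth[...,None]
    W=P@rot(p).T+np.array(p["eye"]); W[depth<=0]=np.nan
    return W
def proj(n,pt):
    p=cam(n);K=np.array(p["camera_matrix"],float)
    c=rot(p).T@(np.array(pt,float)-np.array(p["eye"]));s=c[:2]/c[2];s=s*(1+p["k1"]*s@s)
    return [K[0,0]*s[0]+K[0,2],K[1,1]*s[1]+K[1,2]]
E
python3 - <<'E'
from h import *
for n in("scene","top"):
    im,d=optics.snapshot(n);cv2.imwrite(f"pics/{n}0.png",im);np.save(f"{n}0.npy",d)
    p=cam(n);print(n,p["eye"],np.array(p["orientation"]).tolist(),p["k1"],np.array(p["camera_matrix"])[0,0])
    for q in["rack_floor","hook_root","hook_tip","tray_a_grip","tray_b_grip","tray_c_grip","tray_d_grip","can_small_mouth","can_medium_mouth","can_large_mouth","lid_small_knob","lid_medium_knob","lid_large_knob","jar","carton","wash_bottle"]:
        print(q,[(np.round(a["at"]).astype(int).tolist(),round(a["score"],2)) for a in optics.search_frame(n,q)[:4]])
print(r.sense())
E
```

```text
pics
scene [ 839.63457268  605.4856358  1075.14217558] [-141.84811432588273, 0.6993237607570545, 150.4706293812516] -0.14806125485104432 510.72865975460275
rack_floor []
hook_root [([708, 6, 16], 0.94), ([336, -188, 15], 0.69), ([272, 270, 14], 0.65), ([757, 193, 108], 0.6)]
hook_tip [([336, -192, 15], 0.89), ([712, 4, 16], 0.83), ([271, 270, 16], 0.77), ([526, 306, 114], 0.56)]
tray_a_grip [([525, 307, 116], 0.6)]
tray_b_grip [([567, 314, 102], 0.69)]
tray_c_grip [([611, 312, 82], 0.81)]
tray_d_grip [([483, 298, 107], 0.6)]
can_small_mouth [([446, -340, 41], 0.95)]
can_medium_mouth [([516, -233, 37], 0.67)]
can_large_mouth [([586, -350, 43], 0.73)]
lid_small_knob [([455, 76, 17], 0.67)]
lid_medium_knob [([518, -233, 40], 0.67), ([610, 314, 82], 0.58)]
lid_large_knob [([448, -31, 16], 0.71)]
jar [([754, 188, 105], 0.92), ([517, -232, 40], 0.42)]
carton [([745, 297, 48], 0.88)]
wash_bottle []
top [ 366.67821364  -25.2134819  1012.55665647] [-170.65589142797816, -0.3982559857574891, -88.94364593692525] 0.008987102718234276 434.256715176668
rack_floor [([715, -237, 90], 0.54)]
hook_root
[... 717 characters left out ...]
81), ([585, -372, 32], 0.74)]
{'time': 1.7, 'joint_pos': array([-7.89762061e+01,  7.47195867e+00,  8.52685104e+01, -5.79176804e-04,
        8.72604029e+01, -4.89341775e+00]), 'qd': array([ 0.02985525, -0.03335407,  0.02197698, -0.04524618,  0.01539031,
       -0.00885446]), 'joint_efforts': array([-4.00519339e-04, -5.69298828e+01, -5.00852180e+01, -4.64126770e-04,
        1.17106800e-03,  2.63381099e-05]), 'tool_pos': array([ 164.56370057, -576.99390813,  231.27713597]), 'tcp_rot': array([ 1.79999498e+02,  9.18096254e-04, -7.40827606e+01]), 'ft_force': array([0.14714545, 0.02198736, 0.12027012]), 'wrist_torque': array([-0.03486786,  0.0128473 , -0.03305031]), 'finger_gap': 85.52654968563306}
```

View pics/scene0.png

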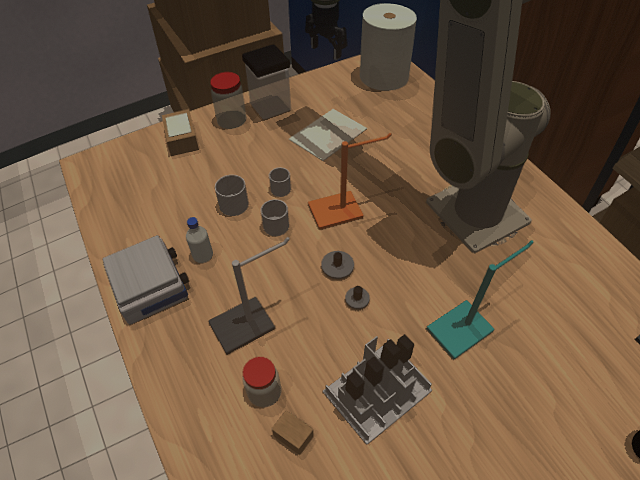

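View pics/top0.png

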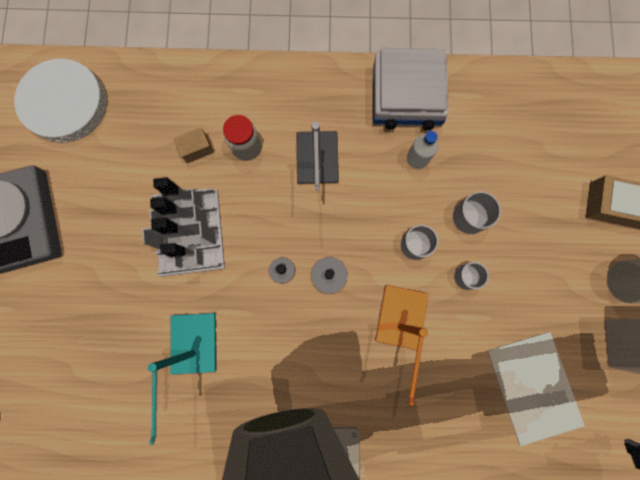

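Both pictures show four trays in the rack (scene 330-430, 340-440), the grey hook (top: post ~316,125, tip ~317,188), two lids (top 282,270 and 329,275) and three canisters. Next I measure.

```bash
python3 - <<'E'
from h import *
ims={n:cv2.imread(f"pics/{n}0.png") for n in("scene","top")}
W={n:cloud(n,np.load(f"{n}0.npy")) for n in ims}
def fitc(p):
    A=np.c_[2*p[:,:2],np.ones(len(p))];s=np.linalg.lstsq(A,(p[:,:2]**2).sum(1),rcond=None)[0]
    return s[0],s[1],2*np.sqrt(s[2]+s[0]**2+s[1]**2)
for n in ims:
    w=W[n]
    print(n,'table z',np.nanmedian(w[380:400,100:140,2]) if n=='top' else np.nanmedian(w[300:330,380:400,2]))
    for nm,c,hs in[("lidA",(448,-33),(10,24)),("lidB",(450,73),(10,24)),("can1",(446,-350),(40,100)),("can2",(516,-240),(40,100)),("can3",(586,-360),(40,100))]:
        m=(np.hypot(w[...,0]-c[0],w[...,1]-c[1])<60)&(w[...,2]>hs[0])&(w[...,2]<hs[1])
        p=w[m]
        if nm[0]=='c':
            zt=np.percentile(p[:,2],97); p=p[p[:,2]>zt-5]
        else: zt=np.median(p[:,2])
        h=cv2.minEnclosingCircle(p[:,:2].astype(np.float32))
        k=w[(np.hypot(w[...,0]-c[0],w[...,1]-c[1])<40)&(w[...,2]>40)&(w[...,2]<70)]
        print(nm,len(p),'zt',round(zt,1),'enc',np.round(h[0]),round(2*h[1],1),'mean',p[:,:2].mean(0).round(1),'fit',np.round(fitc(p),1),'knob',k.mean(0).round(1) if nm[0]=='l' else '')
    # dark grips
    g=ims[n].max(2)<60
    m=g&(w[...,2]>110)&(w[...,0]>420)&(w[...,0]<680)&(w[...,1]>220)&(w[...,1]<380)
    nn,lab,st,ce=cv2.connectedComponentsWithStats(m.astype(np.uint8))
    for i in range(1,nn):
        if st[i,4]<15: continue
        p=w[lab==i];z=np.percentile(p[:,2],95);t=p[p[:,2]>z-6]
        print('grip',ce[i].round(),st[i,4],'ztop',z.round(1),'topmean',t.mean(0).round(1),cv2.minAreaRect(t[:,:2].astype(np.float32)))
    # hook
    m=(w[...,2]>200)&(w[...,2]<260)&(w[...,0]>540)&(w[...,0]<800)&(abs(w[...,1])<120)
    p=w[m];print('hook',len(p)); 
    if len(p):
        i=np.argsort(p[:,0]);print(p[i[::max(1,len(p)//14)]].round(1).tolist())
big=ims["scene"][320:450,310:450];cv2.imwrite("pics/rack.png",cv2.resize(big,None,fx=4,fy=4,interpolation=cv2.INTER_CUBIC))
E
```

```text
scene table z 0.9609469811754252
lidA 626 zt 16.7 enc [443. -34.] 87.2 mean [444.8 -29.7] fit [442.3 -34.   63.4] knob [443.2 -32.5  50.3]
lidB 337 zt 16.2 enc [451.  77.] 62.6 mean [454.3  80.2] fit [451.2  75.8  45.9] knob [452.9  77.2  50.6]
can1 77 zt 63.1 enc [ 445. -353.] 63.3 mean [ 442.6 -353.5] fit [ 443.6 -352.7   55.4] knob 
can2 111 zt 72.5 enc [ 517. -236.] 75.3 mean [ 518.7 -238.5] fit [ 517.8 -235.8   68.8] knob 
can3 121 zt 83.2 enc [ 586. -367.] 89.3 mean [ 586.8 -366.4] fit [ 585.8 -366.3   81.6] knob 
grip [388. 360.] 1205 ztop 200.7 topmean [521.1 294.7 199.9] ((520.10498046875, 293.8713684082031), (20.741086959838867, 30.850780487060547), 12.98878288269043)
grip [372. 342.] 17 ztop 126.6 topmean [520.9 235.9 124.3] ((519.8185424804688, 235.7500762939453), (21.868101119995117, 1.8491407632827759), 6.200414180755615)
grip [355. 385.] 385 ztop 178.4 topmean [607.4 307.  176.5] ((606.9964599609375, 306.4256286621094), (20.87999725341797, 29.82200050354004), 9.209814071655273)
hook 347
[[580.7, -7.4, 239.3], [591.7, -9.6, 233.7], [604.7, -1.9, 237.1], [617.2, -5.2, 23
[... 1049 characters left out ...]
7.557981491088867), 7.337048530578613)
grip [164. 226.] 360 ztop 202.0 topmean [519.3 291.7 200.4] ((519.6150512695312, 291.9198913574219), (19.833253860473633, 28.28774070739746), 8.106858253479004)
grip [172. 249.] 256 ztop 167.4 topmean [476.  284.7 165.4] ((476.00238037109375, 285.01165771484375), (19.284255981445312, 29.459814071655273), 5.264008522033691)
hook 344
[[578.8, -5.4, 241.8], [592.1, -6.8, 235.2], [603.8, -4.7, 234.2], [615.1, -6.3, 235.2], [626.8, -4.2, 234.9], [636.9, -2.1, 233.8], [646.0, -7.4, 230.3], [656.8, -1.6, 232.9], [668.9, -5.1, 232.4], [680.3, -1.1, 233.2], [692.9, 1.2, 231.6], [697.2, 3.3, 226.1], [698.8, 5.1, 231.5], [701.9, -8.1, 229.6], [708.2, -4.4, 242.4]]
```

View pics/rack.png

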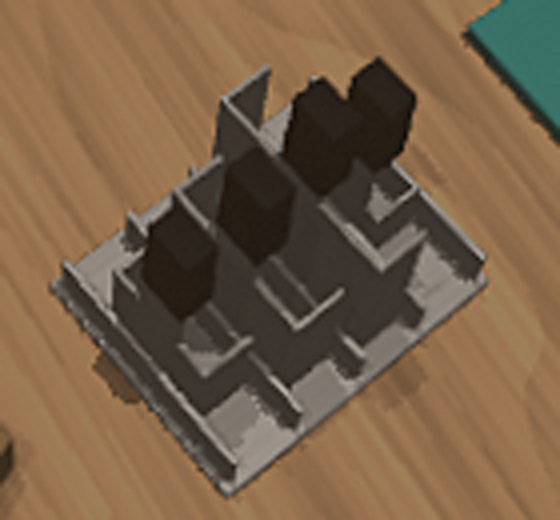

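```bash
cat >> h.py <<'E'
def go(x,y,z,yaw,s=None):
    "shift in tool axes (after turning) and rows needed"
    s=s or r.sense();p=np.array(s["tool_pos"]);rt=s["tcp_rot"]
    dy=(yaw-rt[2]+180)%360-180
    d=R.from_euler('xyz',[180,0,yaw],degrees=True).as_matrix().T@(np.array([x,y,z])-p)
    print('at',p.round(1),'yaw',round(rt[2],2),'turn about tool z',round(-dy,2),'shift',d.round(1))
E
python3 - <<'E'
from h import *
for n in("scene","top"):
    w=cloud(n,np.load(f"{n}0.npy"))
    q=lambda a,b,c:(w[...,0]>a[0])&(w[...,0]<a[1])&(w[...,1]>b[0])&(w[...,1]<b[1])&(w[...,2]>c[0])&(w[...,2]<c[1])
    p=w[q((598,688),(-20,20),(222,245))]
    k=np.polyfit(p[:,0],p[:,1],1);print(n,'bar yaw',np.degrees(np.arctan(k[0])),'y@590,690',np.polyval(k,[590,690]),'ztop',np.percentile(p[:,2],[50,90]),len(p))
    p=w[q((570,600),(-30,20),(222,260))];print('tip minx',np.sort(p[:,0])[:4],'zmax',np.sort(p[:,2])[-4:])
    p=w[q((680,740),(-40,40),(90,200))];print('post x',np.percentile(p[:,0],[2,10,50,90,98]),'y',np.percentile(p[:,1],[2,50,98]))
    for a in np.arange(-12,13,3):0
    p=w[q((680,740),(-40,40),(228,246))];print('post top',p.mean(0),np.percentile(p[:,0],[2,98]),np.percentile(p[:,1],[2,98]))
    # base plate rect
    p=w[q((600,800),(-100,100),(6,28))];print('base',cv2.minAreaRect(p[:,:2].astype(np.float32)),len(p))
    # rack
    p=w[q((400,700),(180,400),(4,45))];print('rack',cv2.minAreaRect(p[:,:2].astype(np.float32)))
    # tray walls in rack frame
    a=np.radians(8.7);e=np.array([np.cos(a),np.sin(a)]);f=np.array([-e[1],e[0]])
    for nm,c,zt in[("d",(477,285),58),("a",(520,293),128),("b",(562.5,301.5),104),("c",(606.2,305.5),80)]:
        P=w[q((c[0]-60,c[0]+60),(c[1]-90,c[1]+90),(zt-25,zt+4))];L=(P[:,:2]-c)@np.c_[e,f]
        L=L[abs(L[:,0])<28];print(nm,'x hist -28..28',np.histogram(L[:,0],bins=np.arange(-28,29,4))[0],'y rng',np.percentile(L[:,1],[2,98]).round() if len(L) else '')
E
```

```text
scene bar yaw 3.209905590453592 y@590,690 [-5.64631158 -0.03810088] ztop [233.42415691 235.97633582] 161
tip minx [580.65251638 582.52042052 582.77391104 583.29685402] zmax [241.9080669  241.93029211 244.13626886 244.22279735]
post x [696.60864316 698.13485479 704.76012631 710.23639451 711.10714017] y [-1.08226977  5.10285997  8.39344617]
post top [699.00850899   1.61450003 237.6476799 ] [681.29135075 710.65173934] [-6.25708254  7.48056756]
base ((699.0809326171875, -2.3046646118164062), (196.28671264648438, 192.95594787597656), 0.04887934401631355) 2021
rack ((549.5740966796875, 290.0565185546875), (219.52984619140625, 299.2413330078125), 89.93653106689453)
d x hist -28..28 [64  5  6  8  6  7  7  8  8 82 27 37  9  3] y rng [-54.  71.]
a x hist -28..28 [  0  13  14  20  18  16  18  15  34 253   1   0   3   7] y rng [-59.  61.]
b x hist -28..28 [  0   7  18  19  17  17  20  13  22 168   7   0   0   5] y rng [-45.  50.]
c x hist -28..28 [  0   2   8   8   9  16  17  11  15 151   1   0   0   0] y rng [-36.  36.]
top bar yaw 2.9724600181193175 y@590,690 [-6.4308293  -1.23824852] ztop [23
[... 218 characters left out ...]
84394] y [-8.66016139 -5.24386468  6.9627674 ]
post top [697.3270045   -1.21788761 238.8469675 ] [681.1914565  708.91408806] [-8.20270071  6.70128493]
base ((724.1798706054688, 3.811969757080078), (130.76531982421875, 107.30846405029297), 2.8481311798095703) 1833
rack ((550.5218505859375, 289.3315734863281), (298.71514892578125, 217.9152069091797), 0.2263069748878479)
d x hist -28..28 [41 17 17 16 19 17  9  7 32  4 54 16 14 10] y rng [-60.  67.]
a x hist -28..28 [  0  19  19  22  21  18  20  23 115  28   0   0   3   4] y rng [-59.  60.]
b x hist -28..28 [ 0  8  9 13 10 15 18 17 87 27  0  0  2  1] y rng [-46.  49.]
c x hist -28..28 [ 0  7  8  8  8  7  8 10 62 19  0  0  0  0] y rng [-36.  36.]
```

```bash
python3 - <<'E'
from h import *
go(517.8,292.7,400,-81.3); go(517.8,292.7,240,-81.3)
E
python3 -m pendant '[[1,0,0,-50,7.2],[1,0,0,-50,0],[1,0,0,-50,0],[1,0,-40,-20,0],[1,0,-40,0,0]]' 80
python3 - <<'E'
from h import *
go(517.8,292.7,400,-81.3)
E
```

```text
at [ 164.6 -577.   231.3] yaw -74.08 turn about tool z 7.22 shift [-806.3 -480.7 -168.7]
at [ 164.6 -577.   231.3] yaw -74.08 turn about tool z 7.22 shift [-806.3 -480.7   -8.7]
time: 2.2
tool_pos: [244.0, -566.3, 407.4]
tcp_rot: [-179.9, -0.5, -81.4]
ft_force: [0.9, -0.5, -0.0]
finger_gap: 85.3
at [ 244.  -566.3  407.4] yaw -81.44 turn about tool z -0.14 shift [-807.7 -400.6    7.4]
```

```bash

python3 -m pendant '[[1,-40,-28,0,0],[1,-40,-28,0,0],[1,-40,-28,0,0],[1,-40,-28,0,0],[1,-40,-28,0,0],[1,-40,-28,0,0],[1,-44,-22,0,0],[1,-44,-22,0,0],[1,-44,-22,0,0],[1,-44,-22,0,0]]'
python3 -m pendant '[[1,-44,-22,0,0],[1,-44,-22,0,0],[1,-44,-22,0,0],[1,-44,-22,0,0],[1,-44,-16,0,0],[1,-44,-16,0,0],[1,-40,0,0,0],[1,0,0,0,0],[1,0,0,0,0]]'
python3 - <<'E'
from h import *
go(517.8,292.7,240,-81.3)
E
```

```text
time: 3.2
tool_pos: [433.8, -112.9, 401.6]
tcp_rot: [-180.0, -0.0, -81.3]
ft_force: [1.4, 0.1, 0.2]
finger_gap: 85.7
time: 4.1
tool_pos: [505.9, 204.6, 401.1]
tcp_rot: [180.0, -0.0, -81.2]
ft_force: [-0.4, 0.4, -0.7]
finger_gap: 85.6
at [505.9 204.6 401.1] yaw -81.15 turn about tool z 0.15 shift [-85.2 -25.1 161.1]
```

```bash

python3 -m pendant '[[0.7,-43,-12.5,10,0],[0.7,-42,-12.5,10,0],[0.7,0,0,45,0],[0.7,0,0,45,0],[0.7,0,0,45,0],[0.7,0,0,0,0]]'
python3 - <<'E'
from h import *
go(517.8,292.7,166,-81.3)
E
```

```text
time: 4.7
tool_pos: [514.5, 288.4, 238.1]
tcp_rot: [179.3, -0.2, -81.4]
ft_force: [-0.1, -0.6, -1.1]
finger_gap: 59.7
at [514.5 288.4 238.1] yaw -81.38 turn about tool z -0.08 shift [-3.8 -3.9 72.1]
```

```bash

python3 -m pendant '[[0.7,-1,-2,0,0],[0.7,0,0,0,0],[0.7,0,0,0,0]]'
python3 - <<'E'
from h import *
go(517.8,292.7,166,-81.3)
E
```

```text
time: 5.0
tool_pos: [521.8, 293.3, 250.4]
tcp_rot: [-179.7, 0.1, -81.3]
ft_force: [0.0, -0.1, 0.4]
finger_gap: 59.7
at [521.8 293.3 250.4] yaw -81.32 turn about tool z -0.02 shift [-0.   4.  84.4]
```

```bash

python3 -m pendant '[[0.7,0,2,25,0],[0.7,0,2,25,0],[0.7,0,0,20,0],[0.7,0,0,10,0],[0.7,0,0,4,0],[0.7,0,0,0,0],[0.7,0,0,0,0],[0.7,0,0,0,0]]'
python3 - <<'E'
from h import *
go(517.8,292.7,166,-81.3)
im,d=optics.snapshot("scene");cv2.imwrite("pics/g1.png",cv2.resize(im[260:440,300:500],None,fx=3,fy=3))
E
```

```text
time: 5.8
tool_pos: [516.7, 292.7, 163.8]
tcp_rot: [-179.9, 0.0, -81.3]
ft_force: [-0.1, -0.1, -0.3]
finger_gap: 59.6
at [516.7 292.7 163.8] yaw -81.29 turn about tool z 0.01 shift [ 0.1 -1.1 -2.2]
```

View pics/g1.png

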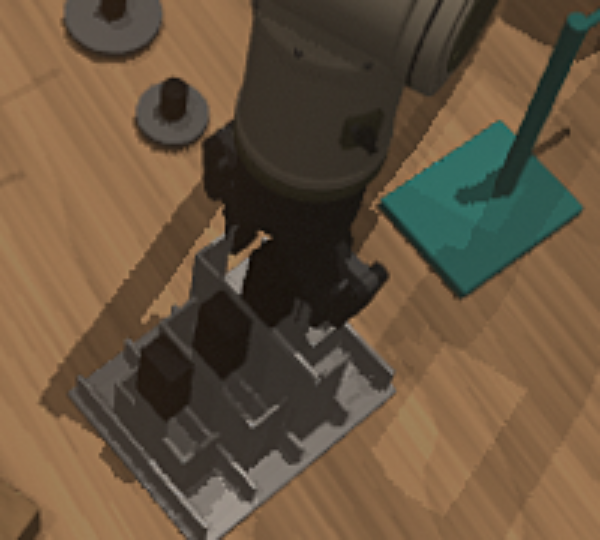

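The gripper stands over tray a (block at ~(300,250) in the crop). Close and lift.

```bash

python3 -m pendant '[[0,0,0,0,0],[0,0,0,0,0],[0,0,0,0,0],[0,0,0,0,0],[0,0,0,0,0],[0,0,0,0,0]]' 80
python3 -m pendant '[[0,0,0,-10,0],[0,0,0,-20,0],[0,0,0,-25,0],[0,0,0,-25,0],[0,0,0,-15,0],[0,0,0,0,0],[0,0,0,0,0]]'
python3 - <<'E'
from h import *
go(540,-9,243,-86.9)
im,d=optics.snapshot("scene");w=cloud("scene",d)
E
```

```text
time: 6.45
tool_pos: [516.2, 292.2, 162.7]
tcp_rot: [-180.0, -0.0, -81.3]
ft_force: [-0.4, -3.0, 5.2]
finger_gap: 28.9
time: 7.15
tool_pos: [515.6, 292.3, 256.5]
tcp_rot: [180.0, -0.0, -81.3]
ft_force: [-0.3, -0.7, -3.0]
finger_gap: 29.0
at [515.6 292.3 256.5] yaw -81.28 turn about tool z 5.62 shift [302.2  -8.1  13.5]
```

```bash

python3 -m pendant '[[0,20,0,0,0],[0,40,0,0,2],[0,40,0,0,2],[0,40,0,0,1.6],[0,40,0,0,0],[0,40,-4,4,0],[0,40,-4,4,0],[0,25,0,5,0],[0,15,0,0,0],[0,0,0,0,0]]'
python3 -m pendant '[[0,0,0,0,0],[0,0,0,0,0]]'
python3 - <<'E'
from h import *
go(540,-9,243,-86.9)
E
```

```text
time: 8.2
tool_pos: [548.9, -7.4, 242.8]
tcp_rot: [179.8, 0.0, -87.0]
ft_force: [-0.6, 0.7, -2.6]
finger_gap: 29.6
time: 8.4
tool_pos: [549.6, -4.7, 244.2]
tcp_rot: [180.0, 0.0, -86.8]
ft_force: [0.9, 0.4, -1.4]
finger_gap: 29.4
at [549.6  -4.7 244.2] yaw -86.81 turn about tool z 0.09 shift [3.8 9.8 1.2]
```

```bash

python3 -m pendant '[[0,3.5,0,0,0],[0,0,0,0,0],[0,0,0,0,0]]'
python3 - <<'E'
from h import *
go(549,-8,243.5,-86.9)
im,d=optics.snapshot("scene");cv2.imwrite("pics/g2.png",cv2.resize(im[180:380,180:380],None,fx=3,fy=3))
w=cloud("scene",d)
m=(w[...,2]>110)&(w[...,2]<205)&(w[...,0]>500)&(w[...,0]<640)&(abs(w[...,1])<120)
p=w[m];print(len(p),'y',np.percentile(p[:,1],[1,99]),'x',np.percentile(p[:,0],[1,5,50,95,99]),'z',np.percentile(p[:,2],[1,50,99]))
m=m&(w[...,2]>130)
p=w[m&(w[...,2]<200)];c=p.mean(0);u,s,v=np.linalg.svd(p-c);print('plane',c,v[2])
E
```

```text
time: 8.7
tool_pos: [549.9, -9.0, 244.4]
tcp_rot: [-180.0, 0.0, -86.8]
ft_force: [0.3, 1.0, -2.1]
finger_gap: 28.6
at [549.9  -9.  244.4] yaw -86.85 turn about tool z 0.05 shift [-1.   0.8  0.9]
944 y [-66.49708062  53.61051173] x [530.25522474 534.18359692 562.31223014 566.39477955 567.15980522] z [111.13244141 162.13671331 204.51352577]
plane [557.01186702  12.16662895 166.49309084] [0.98673107 0.1495119  0.06330866]
```

View pics/g2.png

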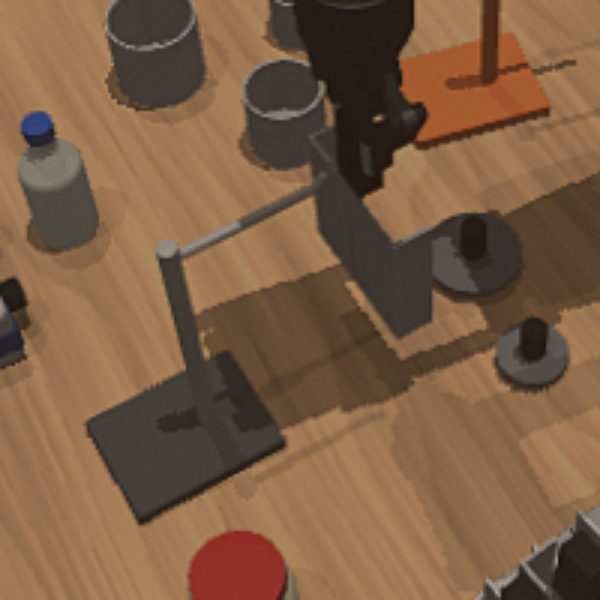

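The tray is in front of the tip (~(320,185)), aligned with the bar. Advance.

```bash

python3 -m pendant '[[0,0,-10,0,0],[0,0,-15,0,0],[0,0,-15,0,0],[0,0,-15,0,0],[0,0,-10,0,0],[0,0,0,0,0],[0,0,0,0,0]]'
python3 -m pendant '[[0,0,-10,0,0],[0,0,-15,0,0],[0,0,-15,0,0],[0,0,-10,0,0],[0,0,-5,0,0],[0,0,0,0,0],[0,0,0,0,0]]'
python3 - <<'E'
from h import *
go(681.5,-1,230,-86.9)
E
```

```text
time: 9.45
tool_pos: [614.6, -5.8, 243.9]
tcp_rot: [180.0, 0.0, -86.9]
ft_force: [0.3, -0.4, -0.9]
finger_gap: 29.4
time: 10.15
tool_pos: [669.1, -2.9, 244.3]
tcp_rot: [180.0, 0.0, -86.9]
ft_force: [0.3, -0.0, -2.9]
finger_gap: 29.3
at [669.1  -2.9 244.3] yaw -86.88 turn about tool z 0.02 shift [ -1.3 -12.4  14.3]
```

```bash

python3 -m pendant '[[0,0,0,6,0],[0,0,0,5,0],[0,0,-3,0,0],[0,0,-3,0,0],[0,0,0,0,0],[0,0,0,0,0]]'
python3 -m pendant '[[0,0,-2,0,0],[0,0,-2,0,0],[0,0,0,0,0],[0,0,0,0,0]]'
python3 -m pendant '[[0,0,-2,0,0],[0,0,-1,0,0],[0,0,0,0,0],[0,0,0,0,0]]'
```

```text
time: 10.75
tool_pos: [675.9, -2.6, 233.5]
tcp_rot: [-180.0, -0.0, -86.9]
ft_force: [0.2, 0.2, -2.6]
finger_gap: 29.1
time: 11.15
tool_pos: [679.7, -2.4, 233.3]
tcp_rot: [180.0, 0.0, -86.9]
ft_force: [-0.0, -0.3, -2.9]
finger_gap: 28.8
time: 11.55
tool_pos: [682.0, -2.3, 233.3]
tcp_rot: [179.9, 0.0, -86.9]
ft_force: [-5.6, -0.2, -0.6]
finger_gap: 29.1
```

```bash

python3 -m pendant '[[0,0,0,2,0],[0,0,0,2,0],[0,0,0,0,0],[0,0,0,0,0]]'
python3 -m pendant '[[0,0,0,1,0],[0.15,0,0,0,0],[0.45,0,0,0,0],[0.6,0,0,0,0],[0.6,0,0,0,0],[0.6,0,0,0,0],[0.6,0,0,0,0]]'
python3 -m pendant '[[0.6,0,0,-20,0],[0.6,0,0,-30,0],[0.6,0,0,-30,0],[0.6,0,0,-20,0],[0.6,0,0,0,0]]'
python3 - <<'E'
from h import *
im,d=optics.snapshot("scene");cv2.imwrite("pics/g3.png",cv2.resize(im[180:380,180:380],None,fx=3,fy=3))
w=cloud("scene",d)
def grip(x0,x1,y0,y1,zl):
    m=(im.max(2)<60)&(w[...,2]>zl)&(w[...,2]<280)&(w[...,0]>x0)&(w[...,0]<x1)&(w[...,1]>y0)&(w[...,1]<y1);p=w[m]
    z=np.percentile(p[:,2],95);t=p[p[:,2]>z-5];print(len(p),'top',z,t.mean(0),cv2.minAreaRect(t[:,:2].astype(np.float32)))
grip(640,720,-40,40,215)
go(560,301,250,-81.3)
E
```

```text
time: 11.95
tool_pos: [682.0, -2.3, 229.5]
tcp_rot: [179.9, -0.0, -86.9]
ft_force: [-6.1, -0.5, 1.5]
finger_gap: 29.1
time: 12.65
tool_pos: [682.7, -2.2, 228.3]
tcp_rot: [-180.0, 0.0, -86.9]
ft_force: [-0.7, -0.8, -0.6]
finger_gap: 50.9
time: 13.15
tool_pos: [684.1, -2.3, 333.2]
tcp_rot: [-179.6, -0.1, -86.9]
ft_force: [-0.0, -0.0, -0.3]
finger_gap: 51.2
301 top 269.0850684993693 [686.17414295   1.88574948 267.48004555] ((685.7896728515625, 1.6017704010009766), (18.784238815307617, 31.939868927001953), 2.6034786701202393)
at [683.5  -2.2 330.5] yaw -86.88 turn about tool z -5.58 shift [-318.4   76.2   80.5]
```

View pics/g3.png

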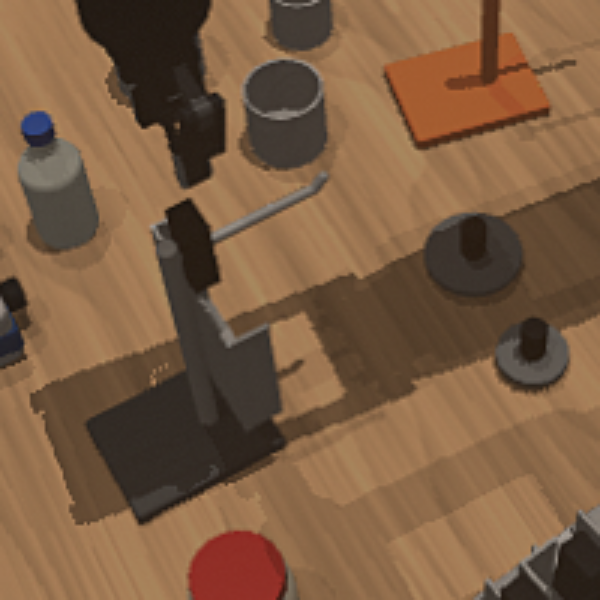

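Tray a hangs flush with the post (block at ~(195,245)). Now tray b.

```bash

python3 -m pendant '[[0.7,-25,8,0,-2],[0.7,-40,10,0,-2],[0.7,-40,10,10,-1.6],[0.7,-40,10,10,0],[0.7,-40,10,10,0],[0.7,-40,10,10,0],[0.7,-40,10,20,0],[0.7,-35,8,20,0],[0.7,-18,0,0,0],[0.7,0,0,0,0]]'
python3 -m pendant '[[0.7,0,0,0,0],[0.7,0,0,0,0],[0.7,0,0,0,0]]'
python3 - <<'E'
from h import *
go(559,301.2,152,-81.3)
E
```

```text
time: 14.2
tool_pos: [563.5, 304.9, 246.2]
tcp_rot: [179.8, -0.0, -81.1]
ft_force: [-0.1, -1.5, -0.5]
finger_gap: 59.3
time: 14.5
tool_pos: [566.2, 301.7, 249.1]
tcp_rot: [-179.9, 0.0, -81.4]
ft_force: [0.0, 0.4, 0.8]
finger_gap: 59.3
at [566.2 301.7 249.1] yaw -81.39 turn about tool z -0.09 shift [-0.5  7.2 97.1]
```

```bash

python3 -m pendant '[[0.7,0,4,20,0],[0.7,0,3,25,0],[0.7,0,0,25,0],[0.7,0,0,16,0],[0.7,0,0,8,0],[0.7,0,0,3,0],[0.7,0,0,0,0],[0.7,0,0,0,0],[0.7,0,0,0,0]]'
python3 -m pendant '[[0,0,0,0,0],[0,0,0,0,0],[0,0,0,0,0],[0,0,0,0,0],[0,0,0,0,0],[0,0,0,0,0]]' 80
python3 -m pendant '[[0,0,0,-10,0],[0,0,0,-20,0],[0,0,0,-25,0],[0,0,0,-25,0],[0,0,0,-15,0],[0,0,0,-8,0],[0,0,0,0,0],[0,0,0,0,0]]'
python3 - <<'E'
from h import *
go(530,-9,245,-86.9)
E
```

```text
time: 15.4
tool_pos: [559.0, 302.3, 152.7]
tcp_rot: [-179.9, 0.0, -81.3]
ft_force: [-0.3, -0.4, 0.0]
finger_gap: 59.8
time: 16.0
tool_pos: [558.6, 302.0, 151.9]
tcp_rot: [-179.9, 0.0, -81.3]
ft_force: [0.7, -0.6, 5.4]
finger_gap: 29.2
time: 16.8
tool_pos: [557.8, 301.8, 252.9]
tcp_rot: [179.9, -0.0, -81.3]
ft_force: [-0.5, -0.4, -1.6]
finger_gap: 28.9
at [557.8 301.8 252.9] yaw -81.28 turn about tool z 5.62 shift [308.8  44.5   7.9]
```

```bash

python3 -m pendant '[[0,20,10,0,0],[0,40,10,0,2],[0,40,5,0,2],[0,40,0,0,1.6],[0,40,0,0,0],[0,40,0,4,0],[0,40,0,4,0],[0,25,0,0,0],[0,15,0,0,0],[0,5,0,0,0]]'
python3 -m pendant '[[0,0,0,0,0],[0,0,0,0,0],[0,0,0,0,0]]'
python3 - <<'E'
from h import *
go(545,-8.6,245,-86.9)
E
```

```text
time: 17.8
tool_pos: [559.1, -6.5, 245.1]
tcp_rot: [179.9, 0.0, -87.0]
ft_force: [-0.7, 0.6, -1.3]
finger_gap: 29.0
time: 18.1
tool_pos: [559.5, -4.1, 246.3]
tcp_rot: [180.0, 0.0, -86.8]
ft_force: [0.6, 0.2, -1.9]
finger_gap: 29.0
at [559.5  -4.1 246.3] yaw -86.8 turn about tool z 0.1 shift [ 3.8 14.8  1.3]
```

```bash

python3 -m pendant '[[0,3.6,6,1,0],[0,0,0,0,0],[0,0,0,0,0]]'
python3 - <<'E'
from h import *
go(553,-8.3,245,-86.9)
im,d=optics.snapshot("scene")
w=cloud("scene",d)
m=(w[...,2]>110)&(w[...,2]<190)&(w[...,0]>500)&(w[...,0]<600)&(abs(w[...,1])<120)
p=w[m];print(len(p),'y',np.percentile(p[:,1],[1,99]),'x',np.percentile(p[:,0],[1,50,99]),'z',np.percentile(p[:,2],[1,50,99]))
E
python3 -m pendant '[[0,0,-10,0,0],[0,0,-15,0,0],[0,0,-15,0,0],[0,0,-10,0,0],[0,0,0,0,0],[0,0,0,0,0]]'
```

```text
time: 18.4
tool_pos: [553.5, -9.0, 245.3]
tcp_rot: [-180.0, 0.0, -86.9]
ft_force: [-0.3, 0.6, -1.1]
finger_gap: 28.9
at [553.5  -9.  245.3] yaw -86.87 turn about tool z 0.03 shift [-0.8  0.5  0.3]
658 y [-54.59707536  41.38553683] x [535.78024437 566.82591332 571.06246893] z [111.01598725 151.74317791 188.65860222]
time: 19.05
tool_pos: [603.6, -6.5, 244.9]
tcp_rot: [179.9, 0.0, -86.9]
ft_force: [-0.9, -0.2, -1.2]
finger_gap: 29.1
```

```bash

python3 -m pendant '[[0,0,-10,0,0],[0,0,-15,0,0],[0,0,-10,0,0],[0,0,-8,0,0],[0,0,0,0,0],[0,0,0,5,0],[0,0,0,5,0],[0,0,0,1,0],[0,0,0,0,0]]'
python3 -m pendant '[[0,0,-3,0,0],[0,0,-3,0,0],[0,0,-3,0,0],[0,0,0,0,0],[0,0,0,0,0]]'
python3 -m pendant '[[0,0,-3,0,0],[0,0,-1.5,0,0],[0,0,0,0,0],[0,0,0,0,0],[0,0,0,0,0]]'
```

```text
time: 19.95
tool_pos: [646.0, -4.2, 233.7]
tcp_rot: [179.9, 0.0, -86.9]
ft_force: [0.2, -0.1, -1.9]
finger_gap: 29.0
time: 20.45
tool_pos: [655.7, -3.7, 234.2]
tcp_rot: [180.0, 0.0, -86.9]
ft_force: [-0.3, 0.1, -1.3]
finger_gap: 29.1
time: 20.95
tool_pos: [660.0, -3.5, 234.3]
tcp_rot: [180.0, 0.0, -86.9]
ft_force: [0.3, 0.7, -1.3]
finger_gap: 28.5
```

```bash

python3 -m pendant '[[0,0,-2,0,0],[0,0,-1,0,0],[0,0,0,0,0],[0,0,0,0,0]]'
python3 -m pendant '[[0,0,0,2,0],[0,0,0,2,0],[0,0,0,0,0],[0,0,0,0,0]]'
```

```text
time: 21.35
tool_pos: [661.5, -3.4, 234.4]
tcp_rot: [179.8, 0.0, -86.9]
ft_force: [-10.5, -0.1, 3.4]
finger_gap: 28.8
time: 21.75
tool_pos: [661.5, -3.4, 230.8]
tcp_rot: [179.8, -0.0, -86.9]
ft_force: [-10.3, 0.5, 5.5]
finger_gap: 28.7
```

```bash

python3 -m pendant '[[0.15,0,0,0,0],[0.45,0,0,0,0],[0.6,0,0,0,0],[0.6,0,0,0,0],[0.6,0,0,0,0],[0.6,0,0,0,0]]'
python3 -m pendant '[[0.6,0,0,-20,0],[0.6,0,0,-30,0],[0.6,0,0,-30,0],[0.6,0,0,-20,0],[0.6,0,0,0,0]]'
cat >> h.py <<'E'
def grip(n,im,w,x0,x1,y0,y1,zl,zh=285):
    m=(im.max(2)<60)&(w[...,2]>zl)&(w[...,2]<zh)&(w[...,0]>x0)&(w[...,0]<x1)&(w[...,1]>y0)&(w[...,1]<y1);p=w[m]
    if len(p)<20: print(n,'few',len(p));return
    z=np.percentile(p[:,2],95);t=p[p[:,2]>z-5];print(n,len(p),'top',z.round(1),t.mean(0).round(1),cv2.minAreaRect(t[:,:2].astype(np.float32)))
E
python3 - <<'E'
from h import *
for n in("scene","top"):
    im,d=optics.snapshot(n);w=cloud(n,d)
    if n=="scene":cv2.imwrite("pics/g4.png",cv2.resize(im[180:380,180:380],None,fx=3,fy=3))
    grip(n,im,w,630,720,-40,40,215)
    grip(n,im,w,585,630,270,340,130)
go(602.8,305.2,140,-81.3)
E
```

```text
time: 22.35
tool_pos: [663.2, -3.3, 230.3]
tcp_rot: [-180.0, -0.0, -86.9]
ft_force: [0.4, 0.7, 0.2]
finger_gap: 51.0
time: 22.85
tool_pos: [664.6, -3.4, 335.1]
tcp_rot: [-179.6, -0.1, -86.9]
ft_force: [-0.2, 0.4, 0.7]
finger_gap: 51.2
scene 559 top 269.3 [676.2   1.1 267.6] ((675.7474975585938, 0.5685005187988281), (38.4667854309082, 32.14196014404297), 4.514146327972412)
scene 289 top 178.7 [607.4 306.6 176.6] ((606.8133544921875, 306.66192626953125), (19.75261688232422, 29.217126846313477), 9.52297592163086)
top 452 top 268.9 [674.1  -0.8 267. ] ((674.7159423828125, -0.15262603759765625), (39.496891021728516, 29.068300247192383), 1.898430585861206)
top 252 top 178.3 [605.3 304.2 176.6] ((605.2381591796875, 304.7589111328125), (17.91669273376465, 28.366867065429688), 7.022958755493164)
at [663.3  -3.3 330.4] yaw -86.88 turn about tool z -5.58 shift [-314.1   13.2  190.4]
```

View pics/g4.png

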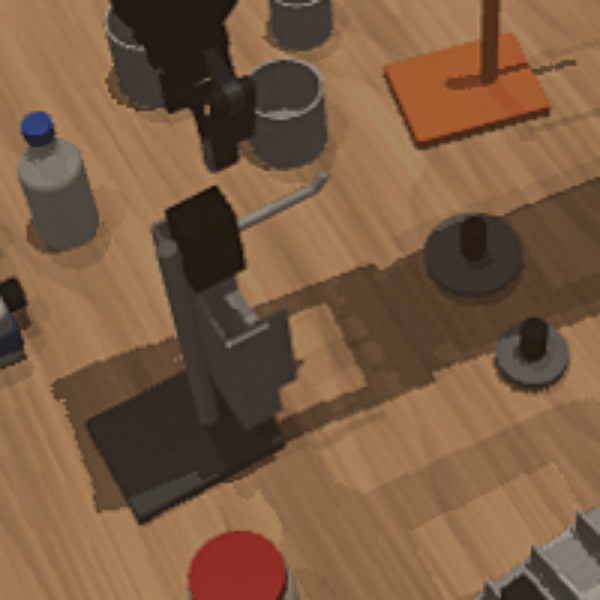

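b nests in a (blocks in one ~39 mm piece). Tray c next.

```bash

python3 -m pendant '[[0.7,-25,2,0,-2],[0.7,-40,2,0,-2],[0.7,-40,2,10,-1.6],[0.7,-40,2,10,0],[0.7,-40,2,10,0],[0.7,-40,2,20,0],[0.7,-40,0,20,0],[0.7,-35,0,20,0],[0.7,-14,0,0,0],[0.7,0,0,0,0]]'
python3 -m pendant '[[0.7,0,0,0,0],[0.7,0,0,0,0],[0.7,0,0,0,0]]'
python3 - <<'E'
from h import *
go(602.8,305.2,140,-81.3)
E
```

```text
time: 23.95
tool_pos: [607.9, 307.8, 237.8]
tcp_rot: [179.8, -0.0, -81.1]
ft_force: [0.3, 0.1, 0.1]
finger_gap: 59.9
time: 24.25
tool_pos: [610.6, 304.9, 241.5]
tcp_rot: [-179.9, 0.0, -81.4]
ft_force: [-0.3, 0.1, 0.2]
finger_gap: 59.6
at [610.6 304.9 241.5] yaw -81.39 turn about tool z -0.09 shift [ -1.5   7.7 101.5]
```

```bash

python3 -m pendant '[[0.7,-1,4,20,0],[0.7,0,4,25,0],[0.7,0,0,25,0],[0.7,0,0,18,0],[0.7,0,0,10,0],[0.7,0,0,4,0],[0.7,0,0,0,0],[0.7,0,0,0,0],[0.7,0,0,0,0]]'
python3 -m pendant '[[0,0,0,0,0],[0,0,0,0,0],[0,0,0,0,0],[0,0,0,0,0],[0,0,0,0,0],[0,0,0,0,0]]' 80
python3 -m pendant '[[0,0,0,-10,0],[0,0,0,-20,0],[0,0,0,-25,0],[0,0,0,-25,0],[0,0,0,-18,0],[0,0,0,-8,0],[0,0,0,0,0],[0,0,0,0,0]]'
python3 - <<'E'
from h import *
go(550,-8.5,244.5,-86.9)
E
```

```text
time: 25.15
tool_pos: [602.4, 306.4, 139.8]
tcp_rot: [-179.9, 0.0, -81.3]
ft_force: [-0.4, 0.6, -0.8]
finger_gap: 59.4
time: 25.75
tool_pos: [601.9, 306.2, 138.9]
tcp_rot: [-179.9, 0.0, -81.3]
ft_force: [-0.5, -0.3, 3.8]
finger_gap: 29.0
time: 26.55
tool_pos: [601.1, 305.9, 243.0]
tcp_rot: [179.9, -0.0, -81.3]
ft_force: [-0.5, -0.6, -2.7]
finger_gap: 28.8
at [601.1 305.9 243. ] yaw -81.28 turn about tool z 5.62 shift [311.2  68.   -1.5]
```

```bash

python3 -m pendant '[[0,20,18,0,0],[0,38,18,0,2],[0,38,18,0,2],[0,40,10,0,1.6],[0,40,4,0,0],[0,40,0,0,0],[0,40,0,0,0],[0,30,0,-1,0],[0,20,0,0,0],[0,5,0,0,0]]'
python3 -m pendant '[[0,0,0,0,0],[0,0,0,0,0],[0,0,0,0,0]]'
python3 - <<'E'
from h import *
go(550,-8.5,244,-86.9)
E
```

```text
time: 27.55
tool_pos: [559.3, -14.3, 243.4]
tcp_rot: [179.8, -0.0, -87.0]
ft_force: [0.4, 0.5, -1.7]
finger_gap: 29.3
time: 27.85
tool_pos: [560.0, -11.0, 244.9]
tcp_rot: [180.0, 0.0, -86.8]
ft_force: [-1.1, 0.3, -0.3]
finger_gap: 29.3
at [560.  -11.  244.9] yaw -86.81 turn about tool z 0.09 shift [-3.   9.8  0.9]
```

```bash

python3 -m pendant '[[0,-2.5,5,0.5,0],[0,0,0,0,0],[0,0,0,0,0]]'
python3 - <<'E'
from h import *
go(555,-8.2,244,-86.9)
im,d=optics.snapshot("scene")
w=cloud("scene",d)
m=(w[...,2]>120)&(w[...,2]<180)&(w[...,0]>500)&(w[...,0]<600)&(abs(w[...,1])<120)
p=w[m];print(len(p),'y',np.percentile(p[:,1],[1,99]),'x',np.percentile(p[:,0],[1,50,99]),'z',np.percentile(p[:,2],[1,50,99]))
E
python3 -m pendant '[[0,0,-10,0,0],[0,0,-15,0,0],[0,0,-15,0,0],[0,0,-10,0,0],[0,0,0,0,0],[0,0,0,0,0]]'
```

```text
time: 28.15
tool_pos: [554.9, -9.4, 244.9]
tcp_rot: [-180.0, -0.0, -86.8]
ft_force: [0.3, -0.1, -1.2]
finger_gap: 29.1
at [554.9  -9.4 244.9] yaw -86.84 turn about tool z 0.06 shift [-1.2 -0.2  0.9]
445 y [-44.12262512  28.49525545] x [537.93470004 568.34492803 572.44447069] z [120.37303988 149.52201668 179.58848381]
time: 28.8
tool_pos: [604.9, -7.3, 244.4]
tcp_rot: [180.0, 0.0, -86.9]
ft_force: [0.2, 0.4, -1.6]
finger_gap: 29.0
```

```bash

python3 -m pendant '[[0,-1.5,-10,0,0],[0,0,-8,0,0],[0,0,-5,0,0],[0,0,0,0,0],[0,0,0,5,0],[0,0,0,5,0],[0,0,0,1,0],[0,0,0,0,0]]'
python3 -m pendant '[[0,0,-3,0,0],[0,0,-3,0,0],[0,0,-2,0,0],[0,0,0,0,0],[0,0,0,0,0]]'
python3 -m pendant '[[0,0,-3,0,0],[0,0,-1.5,0,0],[0,0,0,0,0],[0,0,0,0,0],[0,0,0,0,0]]'
```

```text
time: 29.6
tool_pos: [627.3, -4.4, 233.1]
tcp_rot: [179.9, 0.0, -86.9]
ft_force: [0.8, 1.3, -1.3]
finger_gap: 29.3
time: 30.1
tool_pos: [635.9, -4.1, 233.8]
tcp_rot: [180.0, -0.0, -86.9]
ft_force: [0.1, -0.3, -1.4]
finger_gap: 28.9
time: 30.6
tool_pos: [640.3, -3.8, 233.8]
tcp_rot: [180.0, 0.0, -86.9]
ft_force: [0.2, -0.5, -1.7]
finger_gap: 29.1
```

```bash

python3 -m pendant '[[0,0,-2,0,0],[0,0,-1,0,0],[0,0,0,0,0],[0,0,0,0,0]]'
python3 -m pendant '[[0,0,0,2,0],[0,0,0,2,0],[0,0,0,0,0],[0,0,0,0,0]]'
```

```text
time: 31.0
tool_pos: [640.9, -3.8, 233.9]
tcp_rot: [179.7, 0.0, -86.9]
ft_force: [-15.3, -0.9, 5.8]
finger_gap: 29.1
time: 31.4
tool_pos: [640.9, -3.8, 230.1]
tcp_rot: [179.7, -0.0, -86.9]
ft_force: [-15.9, -1.2, 7.9]
finger_gap: 29.0
```

```bash

python3 -m pendant '[[0.15,0,0,0,0],[0.45,0,0,0,0],[0.6,0,0,0,0],[0.6,0,0,0,0],[0.6,0,0,0,0],[0.6,0,0,0,0]]'
python3 -m pendant '[[0.6,0,0,-20,0],[0.6,0,0,-30,0],[0.6,0,0,-30,0],[0.6,0,0,-20,0],[0.6,0,0,0,0]]'
python3 - <<'E'
from h import *
for n in("scene","top"):
    im,d=optics.snapshot(n);w=cloud(n,d)
    grip(n,im,w,610,720,-40,40,215)
    grip(n,im,w,450,500,255,315,125)
go(472.5,284.7,129,-81.3)
E
```

```text
time: 32.0
tool_pos: [643.5, -3.6, 229.9]
tcp_rot: [-180.0, 0.0, -86.9]
ft_force: [-0.4, -0.4, -0.5]
finger_gap: 51.2
time: 32.5
tool_pos: [644.8, -3.7, 334.5]
tcp_rot: [-179.6, -0.1, -86.9]
ft_force: [0.0, 0.4, -0.4]
finger_gap: 51.6
scene 808 top 269.6 [666.2   0.7 267.6] ((665.9312744140625, -0.10998725891113281), (59.11457061767578, 31.667964935302734), 4.181809425354004)
scene 253 top 167.5 [477.8 286.9 165.5] ((477.88201904296875, 287.0218505859375), (19.441667556762695, 29.38857650756836), 7.542815208435059)
top 622 top 268.9 [663.2  -0.9 266.9] ((664.2601928710938, -0.3660602569580078), (58.935760498046875, 29.059654235839844), 1.5182621479034424)
top 221 top 167.6 [475.5 284.3 165.6] ((475.577392578125, 284.1759948730469), (17.776777267456055, 27.6364803314209), 3.190845489501953)
at [643.6  -3.6 329.8] yaw -86.88 turn about tool z -5.58 shift [-310.9  125.5  200.8]
```

```bash

python3 -m pendant '[[0.7,-25,10,0,-2],[0.7,-38,15,0,-2],[0.7,-38,15,10,-1.6],[0.7,-38,15,10,0],[0.7,-38,15,10,0],[0.7,-38,15,20,0],[0.7,-38,15,20,0],[0.7,-35,12,20,0],[0.7,-20,6,0,0],[0.7,0,0,0,0]]'
python3 -m pendant '[[0.7,0,0,0,0],[0.7,0,0,0,0],[0.7,0,0,0,0]]'
python3 - <<'E'
from h import *
go(473,285,129,-81.3)
E
```

```text
time: 33.6
tool_pos: [482.7, 287.7, 236.7]
tcp_rot: [179.7, -0.0, -81.1]
ft_force: [1.5, -0.4, 0.4]
finger_gap: 59.8
time: 33.9
tool_pos: [486.3, 284.9, 239.9]
tcp_rot: [-180.0, -0.0, -81.4]
ft_force: [-0.0, 0.5, 0.2]
finger_gap: 59.6
at [486.3 284.9 239.9] yaw -81.37 turn about tool z -0.07 shift [ -2.1  13.1 110.9]
```

```bash

python3 -m pendant '[[0.7,-1,7,20,0],[0.7,0,6,25,0],[0.7,0,0,25,0],[0.7,0,0,22,0],[0.7,0,0,14,0],[0.7,0,0,5,0],[0.7,0,0,0,0],[0.7,0,0,0,0],[0.7,0,0,0,0]]'
python3 -m pendant '[[0,0,0,0,0],[0,0,0,0,0],[0,0,0,0,0],[0,0,0,0,0],[0,0,0,0,0],[0,0,0,0,0]]' 80
python3 -m pendant '[[0,0,0,-10,0],[0,0,0,-20,0],[0,0,0,-25,0],[0,0,0,-25,0],[0,0,0,-25,0],[0,0,0,-10,0],[0,0,0,0,0],[0,0,0,0,0]]'
python3 - <<'E'
from h import *
go(550,-8.5,244.5,-86.9)
E
```

```text
time: 34.8
tool_pos: [473.6, 285.3, 130.3]
tcp_rot: [-179.9, 0.0, -81.3]
ft_force: [-0.8, -0.2, -0.2]
finger_gap: 59.8
time: 35.4
tool_pos: [473.1, 285.1, 129.6]
tcp_rot: [-179.9, 0.0, -81.3]
ft_force: [-0.5, -1.1, 5.1]
finger_gap: 28.6
time: 36.2
tool_pos: [472.1, 284.8, 242.6]
tcp_rot: [179.9, -0.0, -81.3]
ft_force: [0.1, -0.7, -1.0]
finger_gap: 29.1
at [472.1 284.8 242.6] yaw -81.28 turn about tool z 5.62 shift [297.1 -61.9  -1.9]
```

```bash

python3 -m pendant '[[0,20,0,-1,0],[0,40,-8,-1,2],[0,40,-8,-1,2],[0,40,-8,0,1.6],[0,40,-8,0,0],[0,40,-8,0,0],[0,40,-8,0,0],[0,25,-4,0,0],[0,10,0,0,0],[0,2,0,0,0]]'
python3 -m pendant '[[0,0,0,0,0],[0,0,0,0,0],[0,0,0,0,0]]'
python3 - <<'E'
from h import *
go(550,-8.5,245.5,-86.9)
E
```

```text
time: 37.2
tool_pos: [549.2, -7.2, 245.0]
tcp_rot: [179.8, 0.0, -87.0]
ft_force: [0.3, 0.6, -0.2]
finger_gap: 29.0
time: 37.5
tool_pos: [549.8, -5.2, 246.7]
tcp_rot: [180.0, 0.0, -86.8]
ft_force: [1.7, 0.2, -1.0]
finger_gap: 28.9
at [549.8  -5.2 246.7] yaw -86.79 turn about tool z 0.11 shift [3.3 0.  1.2]
```

```bash

python3 -m pendant '[[0,2.8,0,0.5,0],[0,0,0,0,0],[0,0,-10,0,0],[0,0,-15,0,0],[0,0,-15,0,0],[0,0,-12,0,0],[0,0,-5,0,0],[0,0,0,0,0],[0,0,0,0,0]]'
python3 - <<'E'
from h import *
go(608,-5.2,234.5,-86.9)
E
```

```text
time: 38.4
tool_pos: [606.9, -6.0, 246.1]
tcp_rot: [180.0, 0.0, -86.9]
ft_force: [0.7, 0.9, -1.1]
finger_gap: 28.9
at [606.9  -6.  246.1] yaw -86.88 turn about tool z 0.02 shift [-0.8 -1.2 11.6]
```

```bash

python3 -m pendant '[[0,-0.8,0,5,0],[0,0,0,5,0],[0,0,0,1,0],[0,0,-3,0,0],[0,0,-3,0,0],[0,0,-3,0,0],[0,0,0,0,0],[0,0,0,0,0]]'
python3 -m pendant '[[0,0,-3,0,0],[0,0,-1.5,0,0],[0,0,0,0,0],[0,0,0,0,0],[0,0,0,0,0]]'
python3 -m pendant '[[0,0,-1.5,0,0],[0,0,-1,0,0],[0,0,0,0,0],[0,0,0,0,0]]'
```

```text
time: 39.2
tool_pos: [616.1, -4.8, 235.4]
tcp_rot: [-180.0, -0.0, -86.9]
ft_force: [-0.2, -0.2, -1.3]
finger_gap: 29.3
time: 39.7
tool_pos: [620.4, -4.6, 235.3]
tcp_rot: [180.0, -0.0, -86.9]
ft_force: [0.3, 0.8, -0.9]
finger_gap: 29.1
time: 40.1
tool_pos: [622.2, -4.5, 235.3]
tcp_rot: [179.9, -0.0, -86.9]
ft_force: [-4.2, -0.4, 2.2]
finger_gap: 29.0
```

```bash

python3 -m pendant '[[0,0,-1,2,0],[0,0,0,2,0],[0,0,0,0,0],[0,0,0,0,0]]'
python3 -m pendant '[[0.15,0,0,0,0],[0.45,0,0,0,0],[0.6,0,0,0,0],[0.6,0,0,0,0],[0.6,0,0,0,0],[0.6,0,0,0,0]]'
python3 -m pendant '[[0.6,0,0,-20,0],[0.6,0,0,-30,0],[0.6,0,0,-30,0],[0.6,0,0,-20,0],[0.6,0,0,0,0]]'
cat > m.py <<'E'
from h import *
def find(w,c,zr,rad=70):
    m=(np.hypot(w[...,0]-c[0],w[...,1]-c[1])<rad)&(w[...,2]>zr[0])&(w[...,2]<zr[1]);p=w[m]
    h=cv2.minEnclosingCircle(p[:,:2].astype(np.float32));return len(p),np.round(h[0],1),round(2*h[1],1),p.mean(0).round(1)
E
python3 - <<'E'
from m import *
for n in("scene","top"):
    im,d=optics.snapshot(n);w=cloud(n,d)
    if n=="scene":cv2.imwrite("pics/g5.png",cv2.resize(im[140:380,150:410],None,fx=2.4,fy=2.4))
    grip(n,im,w,590,720,-40,40,215)
    for nm,c,z in[("lidL disc",(441,-33.5),(10,22)),("lidL knob",(441,-33.5),(40,60)),("lidS disc",(450,76),(10,22)),("lidS knob",(450,76),(40,60)),("canS",(443,-353),(55,70)),("canL",(585.5,-366),(76,90))]:print(nm,find(w,c,z))
go(441,-33.5,180,-86.9)
E
```

```text
time: 40.5
tool_pos: [622.4, -4.6, 231.4]
tcp_rot: [179.8, -0.0, -86.9]
ft_force: [-11.6, -1.1, 4.6]
finger_gap: 29.1
time: 41.1
tool_pos: [624.1, -4.3, 231.3]
tcp_rot: [-180.0, 0.0, -86.9]
ft_force: [-0.7, -0.2, -0.6]
finger_gap: 51.2
time: 41.6
tool_pos: [625.5, -4.5, 335.9]
tcp_rot: [-179.6, -0.1, -86.9]
ft_force: [0.6, -0.1, 0.9]
finger_gap: 51.1
scene 1068 top 269.3 [6.565e+02 2.000e-01 2.676e+02] ((656.2742309570312, -1.1544361114501953), (78.55327606201172, 32.69450378417969), 2.2267417907714844)
lidL disc (616, array([441.9, -34. ]), 86.3, array([444.9, -29.9,  16.5]))
lidL knob (71, array([442.3, -34.8]), 25.5, array([443.4, -32.5,  50.3]))
lidS disc (321, array([433.2,  71. ]), 135.0, array([427.8, 109.9,  16. ]))
lidS knob (75, array([423.4, 108.4]), 23.2, array([424.5, 110.1,  50.4]))
canS (59, array([ 443.2, -352.4]), 63.8, array([ 436.1, -341.1,   60.3]))
canL (149, array([ 583.4, -366.1]), 91.9, array([ 589.1, -366.2,   80. ]))
top 588 top 269.1 [641.2  -1.7 267. ] ((641.8478393554688, -1.2952709197998047), (54.51017379760742, 29.915706634521484), 3.377917766571045)
lidL disc (14, array([413.8, -62.7]), 11.2, array([415.1, -62.1,  16.5]))
lidL knob (0, array([0., 0.]), 0.0, array([nan, nan, nan]))
lidS disc (0, array([0., 0.]), 0.0, array([nan, nan, nan]))
lidS knob (0, array([0., 0.]), 0.0, array([nan, nan, nan]))
canS (146, array([ 442.8, -352.9]), 60.3, array([ 443.1, -354.2,   58.9]))
canL (190, array([ 585.8, -366.1]), 85.1, array([ 585.1, -366. ,   79.4]))
at [624.2  -4.4 331.3] yaw -86.88 turn about tool z 0.02 shift [ 19.2 184.5 151.3]m.py:4: RuntimeWarning: Mean of empty slice.
  h=cv2.minEnclosingCircle(p[:,:2].astype(np.float32));return len(p),np.round(h[0],1),round(2*h[1],1),p.mean(0).round(1)
  ret = um.true_divide(
```

View pics/g5.png

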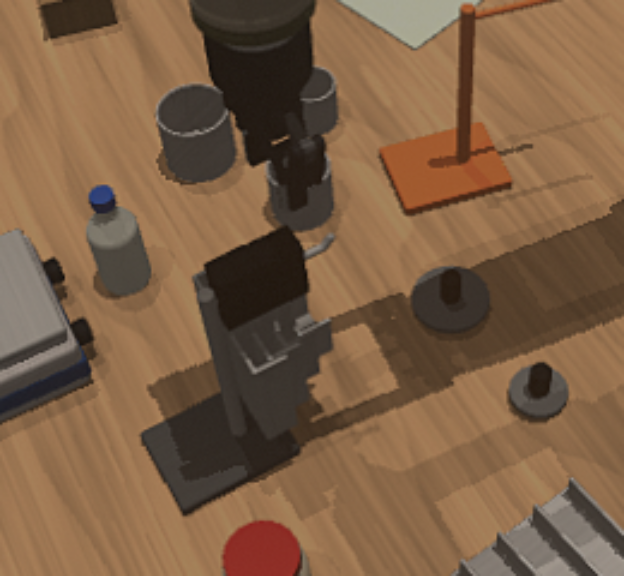

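All four nest (block length 78.5 mm). The small lid got knocked to about (423,108); the large one (~(450,300) in the crop) still stands. Large lid first.

```bash

python3 -m pendant '[[0.7,0,25,0,0],[0.7,4,40,0,0],[0.7,4,40,0,0],[0.7,4,40,10,0],[0.7,4,25,30,0],[0.7,2,10,40,0],[0.7,0,0,40,0],[0.7,0,0,35,0],[0.7,0,0,0,0],[0.7,0,0,0,0]]'
python3 -m pendant '[[0.7,0,0,0,0],[0.7,0,0,0,0]]'
python3 - <<'E'
from h import *
go(440.7,-33.5,23,-86.9)
E
```

```text
time: 42.7
tool_pos: [444.2, -31.9, 175.5]
tcp_rot: [179.8, 0.0, -86.9]
ft_force: [1.0, 1.2, 1.7]
finger_gap: 59.7
time: 42.9
tool_pos: [446.6, -32.4, 178.5]
tcp_rot: [-179.8, -0.0, -86.9]
ft_force: [0.5, 0.0, 0.3]
finger_gap: 59.6
at [446.6 -32.4 178.5] yaw -86.88 turn about tool z 0.02 shift [  0.8   6.  155.5]
```

```bash

python3 -m pendant '[[0.7,1,3,25,0],[0.7,0,2,35,0],[0.7,0,0,35,0],[0.7,0,0,25,0],[0.7,0,0,20,0],[0.7,0,0,8,0],[0.7,0,0,0,0],[0.7,0,0,0,0],[0.7,0,0,0,0]]'
python3 - <<'E'
from h import *
go(440.7,-33.5,23,-86.9)
E
```

```text
time: 43.8
tool_pos: [441.8, -33.6, 30.0]
tcp_rot: [-179.8, -0.0, -86.9]
ft_force: [-0.2, -0.1, 0.2]
finger_gap: 59.9
at [441.8 -33.6  30. ] yaw -86.88 turn about tool z 0.02 shift [-0.2  1.   7. ]
```

```bash

python3 -m pendant '[[0.7,0,1,4,0],[0.7,0,0,3,0],[0,0,0,0,0],[0,0,0,0,0],[0,0,0,0,0],[0,0,0,0,0],[0,0,0,0,0],[0,0,0,0,0]]' 70
python3 -m pendant '[[0,0,0,-10,0],[0,0,0,-25,0],[0,0,0,-35,0],[0,0,0,-35,0],[0,0,0,-25,0],[0,0,0,-10,0],[0,0,0,0,0],[0,0,0,0,0]]'
python3 - <<'E'
from m import *
im,d=optics.snapshot("top");w=cloud("top",d)
for nm,c,z in[("canS",(443,-353),(55,70)),("canL",(585.5,-366),(76,90))]:print(nm,find(w,c,z))
p=w[(np.hypot(w[...,0]-441,w[...,1]+33)<60)&(w[...,2]>130)&(w[...,2]<160)];print(len(p),p.mean(0) if len(p) else '')
go(585.5,-366,160,-86.9)
E
```

```text
time: 44.6
tool_pos: [439.5, -33.5, 21.6]
tcp_rot: [-180.0, -0.0, -86.9]
ft_force: [0.5, 0.6, 3.2]
finger_gap: 20.1
time: 45.4
tool_pos: [438.5, -33.3, 160.0]
tcp_rot: [179.9, 0.0, -86.9]
ft_force: [-0.0, 0.4, -1.7]
finger_gap: 20.1
canS (145, array([ 442.7, -353.5]), 60.7, array([ 443.7, -353.5,   59.2]))
canL (194, array([ 585.3, -365.5]), 84.4, array([ 585.6, -364.6,   79.4]))
91 [404.6757386  -26.42897875 154.70712372]
at [438.2 -33.2 159.5] yaw -86.88 turn about tool z 0.02 shift [ 340.2 -129.1   -0.5]
```

```bash

python3 -m pendant '[[0,25,-8,0,0],[0,40,-15,0,0],[0,42,-18,0,0],[0,42,-18,0,0],[0,42,-18,0,0],[0,42,-18,0,0],[0,42,-16,0,0],[0,35,-10,0,0],[0,20,-5,0,0],[0,8,0,0,0]]'
python3 -m pendant '[[0,0,0,0,0],[0,0,0,0,0],[0,0,0,0,0],[0,0,0,0,0]]'
python3 - <<'E'
from h import *
go(584.3,-365.8,106,-86.9)
E
```

```text
time: 46.45
tool_pos: [582.5, -365.5, 158.0]
tcp_rot: [179.8, 0.1, -87.0]
ft_force: [-0.0, 0.4, -0.6]
finger_gap: 20.3
time: 46.85
tool_pos: [583.6, -363.0, 161.5]
tcp_rot: [-180.0, 0.0, -86.8]
ft_force: [-0.1, -0.2, -0.9]
finger_gap: 20.4
at [ 583.6 -363.   161.5] yaw -86.82 turn about tool z 0.08 shift [ 2.8 -0.6 55.5]
```

```bash

python3 -m pendant '[[0,2,-1,15,0],[0,0,0,20,0],[0,0,0,10,0],[0,0,0,5,0],[0,0,0,0,0],[0,0,0,0,0],[0,0,0,0,0]]'
python3 - <<'E'
from m import *
go(584.3,-365.8,106,-86.9)
for n in("scene","top"):
    im,d=optics.snapshot(n);w=cloud(n,d)
    print(n,'disc',find(w,(585.5,-366),(94,106)),'can',find(w,(585.5,-366),(20,78)))
    if n=="scene":cv2.imwrite("pics/g6.png",cv2.resize(im[120:260,170:330],None,fx=4,fy=4))
E
```

```text
time: 47.55
tool_pos: [585.1, -366.5, 112.5]
tcp_rot: [-179.9, -0.1, -86.9]
ft_force: [-0.9, 0.7, -0.3]
finger_gap: 20.0
at [ 585.1 -366.5  112.5] yaw -86.89 turn about tool z 0.01 shift [-0.7  0.8  6.5]
scene disc (74, array([ 587.1, -365.4]), 87.5, array([ 591.4, -345. ,  103.8])) can (491, array([ 585.8, -364.4]), 89.7, array([ 592.4, -341. ,   48.4]))
top disc (81, array([ 593.6, -349.3]), 77.4, array([ 587.9, -334.4,  104.4])) can (217, array([ 584.2, -339.5]), 64.9, array([ 577.9, -329. ,   49.4]))
```

View pics/g6.png

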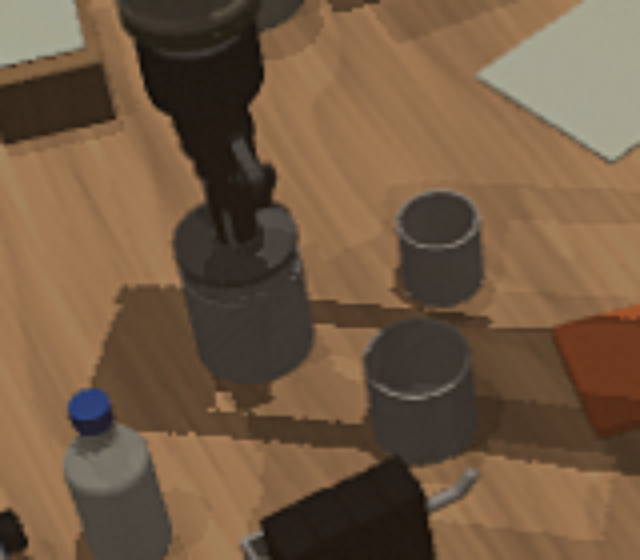

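The lid is over the large canister (~(240,240)), aligned to about 1 mm. Lower it.

```bash

python3 -m pendant '[[0,-0.5,0.8,5,0],[0,0,0,4,0],[0,0,0,3,0],[0,0,0,2,0],[0,0,0,0,0],[0,0,0,0,0]]'
python3 -m pendant '[[0,0,0,2,0],[0,0,0,2,0],[0,0,0,1,0],[0,0,0,0,0],[0,0,0,0,0]]'
```

```text
time: 48.25
tool_pos: [583.7, -365.7, 97.0]
tcp_rot: [180.0, -0.0, -86.9]
ft_force: [0.0, -1.6, -1.2]
finger_gap: 20.3
time: 48.75
tool_pos: [584.0, -365.7, 93.6]
tcp_rot: [-180.0, -0.0, -86.9]
ft_force: [-3.3, 0.4, 7.8]
finger_gap: 20.5
```

```bash

python3 -m pendant '[[0.15,0,0,0,0],[0.4,0,0,0,0],[0.6,0,0,0,0],[0.6,0,0,0,0],[0.6,0,0,0,0]]'
python3 -m pendant '[[0.6,0,0,-20,0],[0.6,0,0,-40,0],[0.6,0,0,-40,0],[0.6,0,0,-30,0],[0.6,-25,10,-15,0],[0.6,-40,20,0,0],[0.6,-40,20,0,0],[0.6,-40,20,0,0],[0.6,-40,20,0,0],[0.6,-40,15,0,0]]'
python3 - <<'E'
from m import *
for n in("scene","top"):
    im,d=optics.snapshot(n);w=cloud(n,d)
    print(n,'discL',find(w,(585.5,-366),(76,96)),'knobL',find(w,(585.5,-366),(108,125),40))
    for nm,c,z in[("lidS disc",(423,108),(10,22)),("lidS knob",(423,108),(40,60)),("canS",(443,-353),(55,70))]:print(nm,find(w,c,z,60))
go(423,108,180,-86.9)
E
```

```text
time: 49.25
tool_pos: [583.6, -365.3, 91.9]
tcp_rot: [180.0, 0.0, -86.9]
ft_force: [-0.1, 0.7, -0.7]
finger_gap: 50.9
time: 50.25
tool_pos: [465.3, -145.2, 237.1]
tcp_rot: [180.0, 0.0, -86.9]
ft_force: [0.4, 0.5, 1.0]
finger_gap: 51.2
scene discL (541, array([ 585.9, -363.8]), 88.6, array([ 587.7, -355.2,   88.6])) knobL (47, array([ 585.9, -363. ]), 23.4, array([ 586.3, -358.5,  117.7]))
lidS disc (325, array([423.6, 108.4]), 60.9, array([427. , 112.4,  16. ]))
lidS knob (79, array([423.9, 108.8]), 22.4, array([424.8, 110.4,  50. ]))
canS (102, array([ 445.1, -353.8]), 63.3, array([ 442.6, -353.4,   59.4]))
top discL (0, array([0., 0.]), 0.0, array([nan, nan, nan])) knobL (0, array([0., 0.]), 0.0, array([nan, nan, nan]))
lidS disc (450, array([422.2, 108.5]), 59.6, array([421.9, 107.7,  16.3]))
lidS knob (78, array([422. , 108.5]), 21.2, array([421.9, 108. ,  51.8]))
canS (0, array([0., 0.]), 0.0, array([nan, nan, nan]))
at [ 464.9 -142.7  237.1] yaw -86.71 turn about tool z 0.19 shift [-252.6   28.3   57.1]m.py:4: RuntimeWarning: Mean of empty slice.
  h=cv2.minEnclosingCircle(p[:,:2].astype(np.float32));return len(p),np.round(h[0],1),round(2*h[1],1),p.mean(0).round(1)
  ret = um.true_divide(
```

```bash

python3 -m pendant '[[0.7,-35,4,0,0],[0.7,-40,4,5,0],[0.7,-40,4,10,0],[0.7,-40,4,10,0],[0.7,-40,4,10,0],[0.7,-30,4,10,0],[0.7,-18,3,10,0],[0.7,-6,0,0,0],[0.7,0,0,0,0],[0.7,0,0,0,0]]'
python3 -m pendant '[[0.7,0,0,0,0],[0.7,0,0,0,0]]'
python3 - <<'E'
from h import *
go(421.9,108.5,22,-86.9)
E
```

```text
time: 51.35
tool_pos: [426.9, 99.8, 183.0]
tcp_rot: [-179.9, -0.0, -86.9]
ft_force: [0.2, -0.1, 1.2]
finger_gap: 59.7
time: 51.55
tool_pos: [426.7, 99.7, 182.8]
tcp_rot: [-180.0, -0.0, -87.0]
ft_force: [1.1, 0.8, -0.5]
finger_gap: 59.6
at [426.7  99.7 182.8] yaw -86.96 turn about tool z -0.06 shift [ -9.    4.3 160.8]
```

```bash

python3 -m pendant '[[0.7,-5,2,25,0],[0.7,-4,1,35,0],[0.7,0,0,35,0],[0.7,0,0,30,0],[0.7,0,0,18,0],[0.7,0,0,5,0],[0.7,0,0,0,0],[0.7,0,0,0,0],[0.7,0,0,0,0]]'
python3 - <<'E'
from h import *
go(421.9,108.5,22,-86.9)
E
```

```text
time: 52.45
tool_pos: [424.1, 109.5, 35.9]
tcp_rot: [-179.8, 0.0, -86.9]
ft_force: [0.4, -0.0, -0.7]
finger_gap: 59.3
at [424.1 109.5  35.9] yaw -86.89 turn about tool z 0.01 shift [ 0.8  2.2 13.9]
```

```bash

python3 -m pendant '[[0.7,0.8,1.5,8,0],[0.7,0,0,4,0],[0.7,0,0,2,0],[0,0,0,0,0],[0,0,0,0,0],[0,0,0,0,0],[0,0,0,0,0],[0,0,0,0,0],[0,0,0,0,0]]' 70
python3 -m pendant '[[0,0,0,-10,0],[0,0,0,-25,0],[0,0,0,-35,0],[0,0,0,-35,0],[0,0,0,-25,0],[0,0,0,-10,0],[0,0,0,0,0],[0,0,0,0,0]]'
python3 - <<'E'
from h import *
go(443,-353,160,-86.9)
W=None
im,d=optics.snapshot("top");w=cloud("top",d)
b,g,rr=[im[...,i].astype(int) for i in range(3)]
m=(rr>130)&(b<70)&(g<110)&(w[...,2]>100)&(w[...,1]<-60);p=w[m]
print('orange tall',len(p), np.percentile(p,[1,50,99],axis=0).round() if len(p) else '')
E
```

```text
time: 53.35
tool_pos: [421.6, 108.5, 20.6]
tcp_rot: [-180.0, 0.0, -86.9]
ft_force: [0.3, -0.4, 2.3]
finger_gap: 20.5
time: 54.15
tool_pos: [420.5, 108.4, 159.1]
tcp_rot: [179.9, -0.0, -86.9]
ft_force: [-0.4, 0.3, -0.3]
finger_gap: 20.1
at [420.5 108.4 159.1] yaw -86.88 turn about tool z 0.02 shift [461.9   2.5  -0.9]
orange tall 288 [[ 208. -197.  148.]
 [ 263. -184.  233.]
 [ 333. -172.  245.]]
```

```bash

python3 -m pendant '[[0,25,-15,0,0],[0,40,-15,0,0],[0,42,-15,0,0],[0,42,-10,0,0],[0,42,-5,0,0],[0,42,0,0,0],[0,42,0,0,0],[0,42,5,0,0],[0,42,15,0,0],[0,40,15,0,0]]'
python3 -m pendant '[[0,35,15,0,0],[0,20,10,0,0],[0,0,0,0,0],[0,0,0,0,0],[0,0,0,0,0],[0,0,0,0,0]]'
python3 - <<'E'
from h import *
go(441.8,-353.2,85,-86.9)
E
```

```text
time: 55.2
tool_pos: [466.3, -289.6, 157.8]
tcp_rot: [179.8, 0.1, -86.9]
ft_force: [0.9, -0.2, -0.9]
finger_gap: 20.3
time: 55.8
tool_pos: [446.2, -343.6, 159.8]
tcp_rot: [180.0, 0.0, -86.8]
ft_force: [0.0, -0.3, -0.4]
finger_gap: 20.1
at [ 446.2 -343.6  159.8] yaw -86.8 turn about tool z 0.1 shift [ 9.3  5.  74.8]
```

```bash

python3 -m pendant '[[0,5,2,10,0],[0,3,1,20,0],[0,0,0,20,0],[0,0,0,10,0],[0,0,0,3,0],[0,0,0,0,0],[0,0,0,0,0],[0,0,0,0,0]]'
python3 - <<'E'
from m import *
go(441.8,-353.2,85,-86.9)
for n in("scene","top"):
    im,d=optics.snapshot(n);w=cloud(n,d)
    print(n,'disc',find(w,(443,-353),(78,96),40),'can',find(w,(443,-353),(20,60),45))
    if n=="scene":cv2.imwrite("pics/g7.png",cv2.resize(im[110:250,200:360],None,fx=4,fy=4))
E
```

```text
time: 56.6
tool_pos: [444.0, -353.5, 98.5]
tcp_rot: [-179.9, -0.1, -86.9]
ft_force: [-0.5, -0.1, -0.3]
finger_gap: 20.4
at [ 444.  -353.5   98.5] yaw -86.87 turn about tool z 0.03 shift [-0.5  2.2 13.5]
scene disc (132, array([ 445.3, -348.7]), 61.7, array([ 449.3, -342.6,   93.1])) can (272, array([ 442.1, -351.9]), 66.8, array([ 447.2, -342.6,   38.9]))
top disc (144, array([ 445.9, -348.5]), 59.7, array([ 445.6, -341.2,   93.2])) can (153, array([ 441.9, -346.9]), 57.9, array([ 435.8, -329.6,   41.4]))
```

View pics/g7.png

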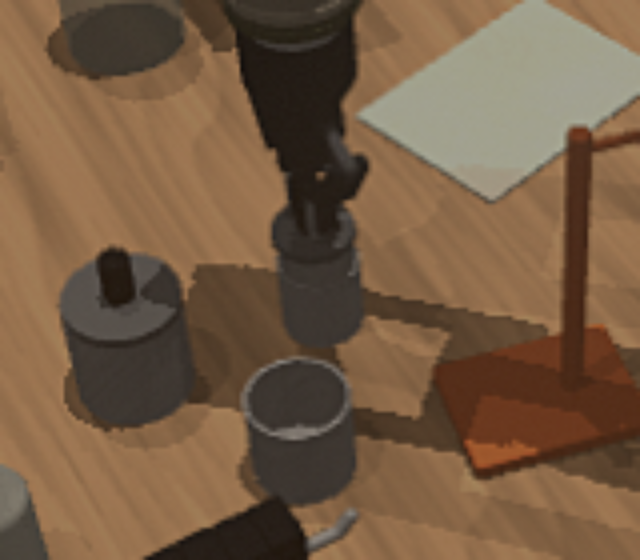

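```bash

python3 - <<'E'
from m import *
from scipy.optimize import least_squares
for n in("scene","top"):
    im,d=optics.snapshot(n);w=cloud(n,d)
    m=(np.hypot(w[...,0]-444,w[...,1]+352)<45)&(w[...,2]>88)&(w[...,2]<97)
    p=w[m];print(n,len(p),'x',np.percentile(p[:,0],[0,2,98,100]).round(1),'y',np.percentile(p[:,1],[0,2,98,100]).round(1), 'bright',im[m].max(1).mean())
    # predicted outline vs seen pixels
    for y in(-348.6,-353.3):
        o=np.array([proj(n,(445+30*np.cos(a),y+30*np.sin(a),93.5)) for a in np.linspace(0,6.28,60)])
        v,u=np.nonzero(m);print('pred u',o[:,0].min().round(1),o[:,0].max().round(1),'v',o[:,1].min().round(1),o[:,1].max().round(1),'seen u',u.min(),u.max(),'v',v.min(),v.max())
    # width profile in y bins
    for x in range(416,476,6):
        q=p[(p[:,0]>=x)&(p[:,0]<x+6)]
        if len(q):print(x+3,q[:,1].min().round(1),q[:,1].max().round(1),len(q))
E
```

```text
scene 158 x [417.8 418.7 472.1 473.9] y [-378.1 -374.8 -322.7 -320.9] bright 53.29113924050633
pred u 267.4 289.1 v 160.1 175.2 seen u 268 288 v 161 175
pred u 266.7 288.3 v 159.1 174.2 seen u 268 288 v 161 175
419 -361.7 -336.2 10
425 -354.6 -329.9 11
431 -338.9 -323.5 9
437 -340.1 -322.2 11
443 -339.9 -320.9 8
449 -374.2 -322.3 22
455 -378.1 -323.1 30
461 -373.5 -324.9 23
467 -372.7 -330.3 24
473 -354.6 -337.1 10
top 140 x [417.6 419.2 472.9 473.1] y [-362.4 -358.6 -326.3 -324. ] bright 74.77857142857142
pred u 463.8 492.1 v 259.0 287.3 seen u 466 484 v 260 286
pred u 466.0 494.3 v 259.0 287.4 seen u 466 484 v 260 286
419 -345.6 -331.0 16
425 -347.9 -326.9 23
431 -352.7 -324.0 35
455 -341.8 -341.0 2
461 -348.0 -327.5 12
467 -359.0 -330.8 30
473 -362.4 -336.7 22
```

```bash

python3 -m pendant '[[0,0,2.2,5,0],[0,0,0,5,0],[0,0,0,4,0],[0,0,0,2,0],[0,0,0,0,0],[0,0,0,0,0],[0,0,0,0,0]]'
python3 -m pendant '[[0,0,0,3,0],[0,0,0,2,0],[0,0,0,2,0],[0,0,0,0,0],[0,0,0,0,0]]'
```

```text
time: 57.5
tool_pos: [441.3, -353.2, 81.5]
tcp_rot: [-180.0, -0.0, -86.9]
ft_force: [0.2, -0.7, -0.1]
finger_gap: 20.1
time: 58.0
tool_pos: [441.1, -353.1, 74.1]
tcp_rot: [180.0, 0.0, -86.9]
ft_force: [0.3, -0.6, -0.7]
finger_gap: 20.2
```

```bash

python3 -m pendant '[[0,0,0,1,0],[0,0,0,1,0],[0,0,0,0,0],[0,0,0,0,0]]'
python3 -m pendant '[[0.15,0,0,0,0],[0.4,0,0,0,0],[0.6,0,0,0,0],[0.6,0,0,0,0],[0.6,0,0,0,0]]'
python3 -m pendant '[[0.6,0,0,-20,0],[0.6,0,0,-40,0],[0.6,0,0,-40,0],[0.6,0,0,-30,0],[0.6,-25,-10,-20,0],[0.6,-40,-20,-20,0],[0.6,-40,-10,-20,0],[0.6,-40,0,0,0],[0.6,-40,0,0,0],[0.6,-40,0,0,0]]'
python3 -m pendant '[[0.6,-40,0,0,0],[0.6,-40,0,0,0],[0.6,-40,0,0,0],[0.6,-30,0,0,0],[0.6,0,0,0,0],[0.6,0,0,0,0]]'
python3 - <<'E'
from m import *
print(r.sense()["tool_pos"])
for n in("scene","top"):
    im,d=optics.snapshot(n);w=cloud(n,d)
    cv2.imwrite(f"pics/f_{n}.png",im)
    print(n,'discL',find(w,(585.5,-366),(84,96)),'knobL',find(w,(585.5,-366),(108,125),40))
    print('discS',find(w,(443,-353),(63,76)),'knobS',find(w,(443,-353),(95,110),40))
    grip(n,im,w,590,720,-40,40,215)
E
```

```text
time: 58.4
tool_pos: [441.3, -353.2, 72.6]
tcp_rot: [-180.0, -0.0, -86.9]
ft_force: [-0.6, 0.1, 4.7]
finger_gap: 20.4
time: 58.9
tool_pos: [441.0, -353.0, 72.0]
tcp_rot: [180.0, 0.0, -86.9]
ft_force: [-0.4, -0.2, -0.2]
finger_gap: 51.3
time: 59.9
tool_pos: [468.7, -124.7, 262.5]
tcp_rot: [-180.0, -0.0, -86.9]
ft_force: [0.7, -0.2, 0.2]
finger_gap: 51.2
time: 60.5
tool_pos: [460.7, 23.8, 262.3]
tcp_rot: [-180.0, -0.0, -86.8]
ft_force: [1.4, -0.4, -0.3]
finger_gap: 51.2
[460.66399454  23.81134067 262.2852057 ]
scene discL (486, array([ 584.1, -363.3]), 88.9, array([ 586.6, -357. ,   89.7])) knobL (47, array([ 584.4, -362.9]), 24.1, array([ 586.7, -359.1,  117.3]))
discS (212, array([ 440.9, -350.1]), 65.5, array([ 444.5, -345.3,   69.2])) knobS (46, array([ 441.5, -349.2]), 23.1, array([ 442.9, -348.5,  103.5]))
scene 1056 top 269.3 [6.570e+02 3.000e-01 2.676e+02] ((656.1484375, 0.3059730529785156), (77.84661102294922, 31.37339210510254), 2.487802743911743)
top discL (997, array([ 585.5, -362.7]), 84.5, array([ 584., -361.,   88.])) knobL (95, array([ 585.3, -362.5]), 21.6, array([ 584.2, -360.4,  120.9]))
discS (475, array([ 442.6, -349.8]), 60.0, array([ 441.5, -347.4,   68.1])) knobS (95, array([ 442.2, -349.7]), 21.9, array([ 441.8, -349. ,  103.1]))
top 451 top 269.2 [667.   -1.  267.2] ((666.91845703125, -0.2224750518798828), (53.760772705078125, 29.041105270385742), 1.186050534248352)
```

```bash
python3 - <<'E'
import cv2,numpy as np
a=cv2.resize(cv2.imread("pics/f_scene.png")[140:360,170:400],None,fx=1.7,fy=1.7);b=cv2.resize(cv2.imread("pics/f_top.png")[90:310,280:510],None,fx=1.7,fy=1.7)
cv2.imwrite("pics/fin.png",np.hstack([a,b]))
E
```

```text
(no output)
```

View pics/fin.png

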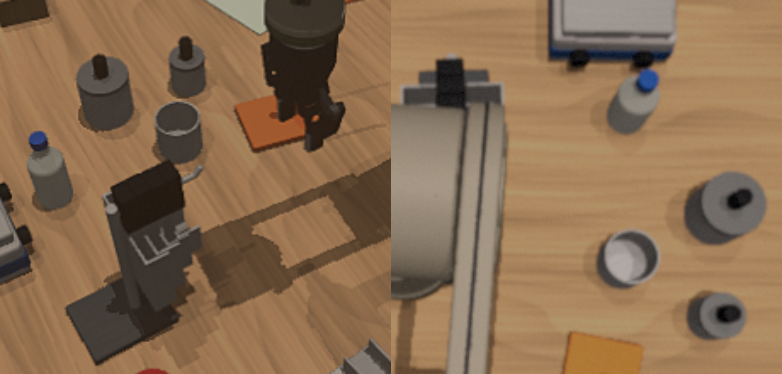

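All four trays are nested on the hook (left, about (150,195)). The lids sit on the large canister (105,95) and the small one (187,70). The arm hides part of the tray stack in the top view, which explains the short reading there.

```bash
python3 -c "
from bench import hand_in
print(hand_in())"
```

```text
the job is handed in; nothing more can be done
None
```

All four trays were present and I hung them in order a, b, c, d, each pushed back until I felt contact. I put the large and small lids on their own canisters. There was no medium lid, so that canister stays open. I handed the job in at about 60 s of the 210 s allowed.

**Trays:** in the last scene picture the four grip blocks form one piece about 78 mm long, close to the nominal 80 mm. Their tops are level, and the first tray rests on the post. The last top view read only 54 mm, because the arm hid part of the stack there.

**Lids:** the disc tops measured about 88 mm on the large canister and 68 mm on the small one, matching fully seated. Both lids had to be pressed lightly onto the rim at the expected height before I let go.
- The small lid had been knocked about 4 cm aside during the run. I found it again before picking it up.
- After seating, both lids measured about 3 mm off in y from the canister positions I had measured before. I put this down to measurement error or the canisters shifting slightly, because each plug is inside its mouth. I did not measure the canisters again to confirm it.

**Other objects:** I saw no sign that the jar, carton or wash bottle moved, but I did not measure their positions at the end. The gripper was clear of everything when I handed in.

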